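Gauge the batten grooves of printing-block blanks and sort them

ROBOT

A 6-joint arm with a two-finger parallel gripper is mounted at the origin on the work surface. World frame = base frame: x ahead of the robot, y to its left, z up, the work surface at z = 0. Lengths are in m, angles in degrees, forces in N, time in s.
With the tool pointing down it reaches from about 0.3 to 0.75 m from the base axis. Payload 8.5 kg.
Tool frame: the origin (TCP) lies midway between the tips of the shut fingers; the grasp point (between the pads) lies 19 mm behind it (env.grasp_offset is the distance from the TCP to the grasp point, in m); z points along the fingers, y is the line along which they close (so a half turn about z gives the same grasp; the last joint's range is limited). The gripper opens to 85 mm and grips with 20 to 120 N. Pads are 22 mm wide; open, the fingers measure 114 mm over their backs; the gripper's body (76 mm by 85 mm) begins 54 mm behind the grasp point. The pads swing forward as they close: fully open they stand 13 mm farther back than shut.
Start: joints at [-12.336, 21.807, 74.336, -0, 83.858, -12.336], TCP at [0.55, 0, 0.231] pointing down, gripper open.
Joint ranges: [-178.18, 178.18], [-50.72, 133.34], [12.68, 142.11], [-81.47, 261.47], [9.98, 163.14], [-165.26, 165.26]. Speed limits (degrees/s): [136.94, 136.94, 180, 180, 180, 180].

INTERFACE

Orientations are given as a 3x3 rotation matrix whose columns are the frame's x, y, z axes.
In Python, from rig import env gives the robot as it stands.
- The arm moves only by the tool servo_tool, never from a script. Its argument "deltas" is text: rows parted by semicolons, each of 7 numbers parted by spaces: the opening, from 0 (shut) to 1 (fully open), then the shift along the tool's x, y, z in mm, then the turn, a rotation vector about the tool's x, y, z in rad. A call has 1 to 8 rows; each row shifts and turns the commanded pose from where the row before left it, along the tool's axes as they then stand; what a row does not reach is not made up. A row lasts 1/12 s, in which the tool goes at most 41.7 mm and 7.16 degrees, less where a joint would pass 70% of its speed; a pose out of reach is approached as far as the arm can. A call is refused whole if a number of a shift passes 41.7 or a number of a turn 0.125, either way. A call with a gripper value outside its range is refused whole. The fingers move at their own pace and stop on an object; "newtons" is the grip in N (left out, the last holds). Time passes only in rows, so rows that do not move let the fingers close. It gives the time, the measured TCP pose, the force, the opening and the grip force at its end, in the units of the state.
- env.observe(): the state, without advancing time (a new reading comes with each control period).
- env.get_image(name): name is "scene" or "side" or "wrist"; returns a dict with "img" (420x560x3 uint8, red, green, blue), "depth" (420x560 float32, m along the optical axis (not along the pixel's ray), 0 where there is no reading), "camera_matrix" (3x3 intrinsics, pixels), "world_to_cam" (4x4, takes a point from world to camera coordinates). Camera axes: x right, y down, z forward; pixel columns grow to the right and rows downward; lengths in m; the calibration is good to about 2 mm. The wrist camera is an equidistant fisheye: a pixel r from the principal point sees the ray r / f radians off the axis. A picture is of the moment at which its call begins.
- env.close_job(): hands the job in; it is judged then, once.
Trained networks look in a picture, given as the dict that the camera call returned (one of the last four; its "shot" number tells which), for a name from the list of things; names that differ only in an ending like _2 or _b are one class to them, and where a whole thing is asked for, a point or a joint stands for the part that bears it (a point fixed in the world has none). Each returns a list of dicts, best first, with "conf" (0 to 1); they miss things now and then, are a little off and sometimes report something else, mostly with a low value. They report only what shows in the picture. A call takes as long as a camera call. They do not tell look-alikes from the thing itself.
- env.spot_in(name, picture): "bbox" ([centre column, centre row, width, height] in pixels, round what is visible of it).
- env.spot_point(name, picture): "uv" ([column, row] in pixels: a listed point, or the origin of a listed thing).
The state is a dict: "time_s": time; "q": joint angles; "qvel": joint speeds; "joint_efforts": joint torques, N m; "position": TCP position; "tool_rot": TCP orientation; "ft_force": force on the tool from outside, world axes, zero at the start; "wrist_torque": the same for the moment, N m; "grip_width": finger opening in m; "gripper_force": force on a finger pad.
Only numpy, scipy, OpenCV 4.12 (cv2) and the standard library are available. Lean on these libraries where they do the work, as an engineer would, in place of code of your own. Each camera call takes 0.05 s, during which the arm holds its last target. There are 200 camera calls.

TASK

Check the groove of every block blank in the row with the flat depth gauge, working from the robot's left to its right: push the blade down into the groove until the gauge stops, and keep it there for about a second. A blank passes if the gauge goes all the way down to its wooden stop: lay it flat, groove up, in the wooden tray; lay a blank whose groove stops the blade short in the sheet-steel tray, in the same way. Check each blank before it leaves the row, finish with the gauge back home in its stand, and leave the bowl, brush and other things alone.

Things in the scene. Friction and masses are not known exactly. Their poses are not given: they have to be found in the camera images.
- first_deep: pale pear-wood blank, first from the left (+y) in the row, 120 long (its x) x 46 wide (y) x 40 high; origin at the centre of its underside. A batten groove 10 wide and 24 deep crosses its top along y, open at both ends, centred 22 mm from the middle towards +x. Full depth: it passes. At most one first blank is there, the other is None.
- first_shallow: pale pear-wood blank, first from the left (+y) in the row, 120 long (its x) x 46 wide (y) x 40 high; origin at the centre of its underside. A batten groove 10 wide and 13 deep crosses its top along y, open at both ends, centred 22 mm from the middle towards +x. Too shallow: to be recut. At most one first blank is there, the other is None.
- second_deep: pale pear-wood blank, second from the left in the row, 120 long (its x) x 46 wide (y) x 40 high; origin at the centre of its underside. A batten groove 10 wide and 24 deep crosses its top along y, open at both ends, centred 22 mm from the middle towards +x. Full depth: it passes. At most one second blank is there, the other is None.
- second_shallow: pale pear-wood blank, second from the left in the row, 120 long (its x) x 46 wide (y) x 40 high; origin at the centre of its underside. A batten groove 10 wide and 13 deep crosses its top along y, open at both ends, centred 22 mm from the middle towards +x. Too shallow: to be recut. At most one second blank is there, the other is None.
- third_deep: pale pear-wood blank, third in the row, 120 long (its x) x 46 wide (y) x 40 high; origin at the centre of its underside. A batten groove 10 wide and 24 deep crosses its top along y, open at both ends, centred 22 mm from the middle towards +x. Full depth: it passes. At most one third blank is there, the other is None.
- third_shallow: pale pear-wood blank, third in the row, 120 long (its x) x 46 wide (y) x 40 high; origin at the centre of its underside. A batten groove 10 wide and 13 deep crosses its top along y, open at both ends, centred 22 mm from the middle towards +x. Too shallow: to be recut. At most one third blank is there, the other is None.
- fourth_deep: pale pear-wood blank, last, at the right (-y) in the row, 120 long (its x) x 46 wide (y) x 40 high; origin at the centre of its underside. A batten groove 10 wide and 24 deep crosses its top along y, open at both ends, centred 22 mm from the middle towards +x. Full depth: it passes. At most one fourth blank is there, the other is None.
- fourth_shallow: pale pear-wood blank, last, at the right (-y) in the row, 120 long (its x) x 46 wide (y) x 40 high; origin at the centre of its underside. A batten groove 10 wide and 13 deep crosses its top along y, open at both ends, centred 22 mm from the middle towards +x. Too shallow: to be recut. At most one fourth blank is there, the other is None.
- first_deep_groove (a point): middle of the groove floor of first_deep, 16 mm above its underside, axes as the blank's (y runs along the groove)
- first_shallow_groove (a point): middle of the groove floor of first_shallow, 27 mm above its underside, axes as the blank's (y runs along the groove)
- second_deep_groove (a point): middle of the groove floor of second_deep, 16 mm above its underside, axes as the blank's (y runs along the groove)
- second_shallow_groove (a point): middle of the groove floor of second_shallow, 27 mm above its underside, axes as the blank's (y runs along the groove)
- third_deep_groove (a point): middle of the groove floor of third_deep, 16 mm above its underside, axes as the blank's (y runs along the groove)
- third_shallow_groove (a point): middle of the groove floor of third_shallow, 27 mm above its underside, axes as the blank's (y runs along the groove)
- fourth_deep_groove (a point): middle of the groove floor of fourth_deep, 16 mm above its underside, axes as the blank's (y runs along the groove)
- fourth_shallow_groove (a point): middle of the groove floor of fourth_shallow, 27 mm above its underside, axes as the blank's (y runs along the groove)
- gauge: groove depth gauge, upright loose in its stand at first: steel blade 36 wide (its y) x 4 thick (x), showing 23 mm below a dark wooden stock 56 (y) x 24 (x) x 62 high, which is grip and depth stop. Origin at the middle of the blade's lower end, z up the blade; stop face (stock underside) at z = 23 mm, stock top at 85 mm
- gauge_tip (a point): middle of the blade's lower end. In a full-depth groove the stop face rests on the blank with the blade 1 mm clear of the groove floor; in a shallow one the blade meets the floor with the stop face 10 mm above the blank
- stand: fixed pale plywood stand for the gauge, 70 (x) x 90 (y) x 48 high; origin at the centre of its underside. In its top is a slot 8.5 wide (x) x 44 long (y) x 34 deep; the gauge stands in it with the stock's stop face on the stand's top (blade end 25 mm above the table), the gauge's y along the slot
- pass_tray: fixed wooden tray with dark slats across its floor, for blanks that pass; inside 330 (its x) x 150 (its y), floor 6 mm above the table, walls 10 thick with their top 22 mm above the table; origin at the centre of its underside. Four blanks fit in it side by side, laid across it. It is on the left or on the right of the row
- recut_tray: fixed sheet-steel tray for blanks to be recut; inside 330 (its x) x 150 (its y), floor 6 mm above the table, walls 4 thick, rolled rim 25 mm above the table; origin at the centre of its underside. It is on the other side of the row
- bowl: white bowl, 124 across, 70 high, a bystander; origin at the centre of its underside
- brush: big fibre printing brush standing in its saucer (124 across, 169 high), a bystander; origin at the centre of its underside
- offcut: dark wooden offcut 110 long, 50 wide, 30 high, a bystander that is there only now and then; origin at the centre of its underside
Things that resemble listed ones, but are neither listed nor needed, are in the scene too. What is shaped like the gauge but green or turquoise is not meant.

How it is judged:
By the outcome, as a careful person would: the job done as asked, in the order asked, and still so for the second after the job is handed in, with the robot touching nothing.
Of first_deep, first_shallow only 1 to 1 are there at a start; the rules pass over those that are not, and their reading is None.
Of second_deep, second_shallow only 1 to 1 are there at a start; the rules pass over those that are not, and their reading is None.
Of third_deep, third_shallow, offcut only 1 to 1 are there at a start; the rules pass over those that are not, and their reading is None.
Of fourth_deep, fourth_shallow only 1 to 1 are there at a start; the rules pass over those that are not, and their reading is None.
At some moment in a run one of first_deep, second_deep, third_deep, fourth_deep, first_shallow, second_shallow, third_shallow, fourth_shallow may be knocked a few centimetres aside while the robot is not near it.
It also fails if it takes over 210 s, if anything falls off the work surface, if the arm or the gripper's body presses on something with over 40 N, if the wrist force passes 120 N, or if a joint passes its speed limit or range.

## Working session

There is one attempt and no reset: what is moved stays moved. The work goes in short steps, Python scripts to look and compute and a tool call to move; the robot and the scene stay as the last step left them, time stands still between calls to the robot, and variables do not carry over. Pictures are saved under pics/ and viewed, at most 14 in all, crops included, and the job is handed in when it is done.

Besides the shell and the picture viewer there is one more tool, called by a JSON object that holds its "fn" and its "kwargs", one argument or row to a line. servo_tool: Moves the arm, as the interface text tells. Its arguments: {"type":"object","properties":{"deltas":{"type":"string"},"newtons":{"type":"number"}},"required":["deltas"]}

```bash
ls; mkdir -p pics; cat > h.py <<'E'
import numpy as np, cv2
from rig import env
def save(p,name,crop=None,s=1):
    im=p["img"][:,:,::-1]
    if crop: im=im[crop[1]:crop[3],crop[0]:crop[2]]
    cv2.imwrite("pics/"+name,cv2.resize(im,None,fx=s,fy=s,interpolation=cv2.INTER_CUBIC))
def cloud(p):
    d=p["depth"];K=p["camera_matrix"];h,w=d.shape
    u,v=np.meshgrid(np.arange(w),np.arange(h))
    c=np.stack([(u-K[0,2])/K[0,0]*d,(v-K[1,2])/K[1,1]*d,d,np.ones_like(d)],-1)
    return (c@np.linalg.inv(p["world_to_cam"]).T)[...,:3]
E
python3 - <<'E'
from h import *
for n in("scene","side"):
    p=env.get_image(n);save(p,n+"0.png",s=1.4)
    C=np.linalg.inv(p["world_to_cam"]);print(n,C[:3,3].round(3),C[:3,2].round(2))
    W=cloud(p)
    for t in("first_deep","second_deep","third_deep","fourth_deep","gauge","stand","pass_tray","recut_tray","offcut"):
        for r in env.spot_in(t,p)[:6]:
            b=r["bbox"];u,v=int(b[0]),int(b[1]);print(t,round(r["conf"],2),np.round(b).astype(int),W[v,u].round(3))
print(env.observe()["tool_rot"].round(3) if hasattr(env.observe()["tool_rot"],'round') else env.observe()["tool_rot"])
E
```

```text
pics
scene [ 1.26  -0.376  0.52 ] [-0.73  0.42 -0.55]
second_deep 0.93 [270 177  33  38] [0.488 0.04  0.038]
third_deep 0.85 [245 203  37  41] [ 0.563 -0.066  0.038]
third_deep 0.7 [236 258  70  98] [ 0.785 -0.189  0.089]
fourth_deep 0.94 [195 209  32  44] [ 0.536 -0.175  0.04 ]
gauge 0.71 [211 227  24  37] [ 0.637 -0.176  0.055]
gauge 0.68 [318 260  21  50] [ 0.839 -0.059  0.071]
gauge 0.61 [310 200  33  32] [0.694 0.022 0.087]
stand 0.76 [309 223  51  38] [0.712 0.007 0.048]
pass_tray 0.62 [367 163 119  64] [0.497 0.35  0.006]
recut_tray 0.65 [124 242 111 108] [ 0.523 -0.334  0.004]
side [ 0.384 -0.665  0.586] [ 0.27  0.75 -0.6 ]
second_deep 0.91 [194 227  60  38] [0.454 0.028 0.037]
third_deep 0.72 [239 250  64  41] [ 0.518 -0.077  0.037]
fourth_deep 0.7 [244 290  70  44] [ 0.497 -0.178  0.039]
gauge 0.9 [292 185  11  39] [0.664 0.004 0.1  ]
gauge 0.86 [308 263  13  45] [ 0.611 -0.191  0.074]
gauge 0.75 [364 202  25  35] [ 0.806 -0.054  0.056]
gauge 0.59 [296 209  42  43] [ 0.667 -0.012  0.048]
stand 0.86 [295 209  39  47] [ 0.665 -0.01   0.047]
pass_tray 0.74 [188 165 146  57] [0.496 0.336 0.006]
recut_tray 0.81 [277 360 256 117] [ 0.509 -0.306  0.005]
recut_tray 0.29 [194 226  58  33] [0.452 0.03  0.036]
[[ 0.  1.  0.]
 [ 1. -0.  0.]
 [ 0.  0. -1.]]
```

View pics/scene0.png

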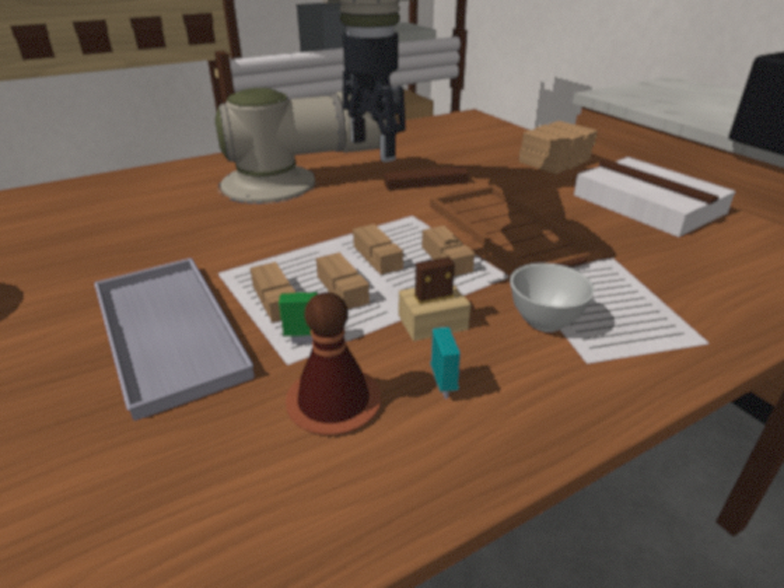

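View pics/side0.png

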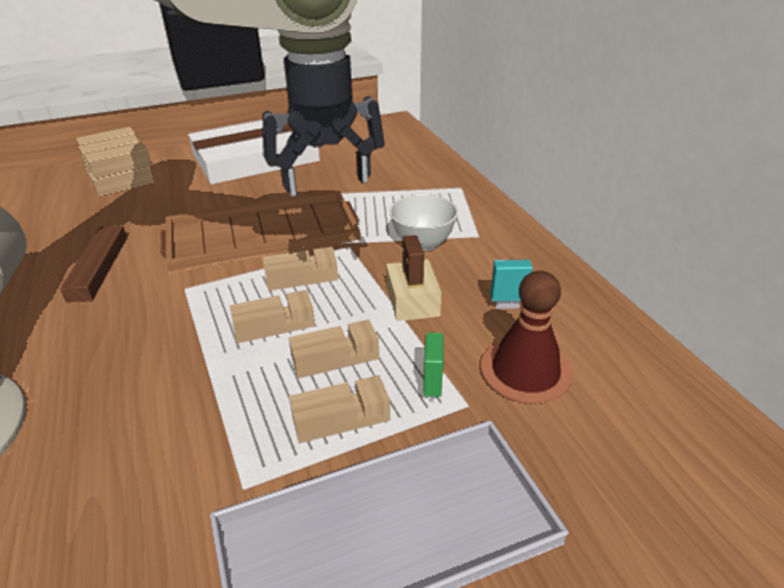

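Blanks: four at about (270,177), (310,178 behind the stand), (245,203) and (195,209) in the scene picture. Gauge candidates, in scene pixels:
- Dark brown in the plywood stand at (310,200): matches the description, so this is my choice.
- Green at (211,227): look-alike, rejected.
- Turquoise at (318,260): look-alike, rejected.

The pass tray is on the left (+y) and the recut tray on the right.

```bash
cat >> h.py <<'E'
def fused(names=("scene","side")):
    P=[]
    for n in names:
        p=env.get_image(n);W=cloud(p);m=(p["depth"]>0.1);P.append(np.c_[W[m],p["img"][m]])
    return P
from scipy.ndimage import label
def blobs(P,zlo,zhi,xr,yr,res=0.003,minn=15):
    m=(P[:,2]>zlo)&(P[:,2]<zhi)&(P[:,0]>xr[0])&(P[:,0]<xr[1])&(P[:,1]>yr[0])&(P[:,1]<yr[1])
    Q=P[m];g=np.zeros((int((xr[1]-xr[0])/res)+1,int((yr[1]-yr[0])/res)+1))
    i=((Q[:,0]-xr[0])/res).astype(int);j=((Q[:,1]-yr[0])/res).astype(int);g[i,j]=1
    g=cv2.dilate(g,np.ones((3,3)))
    L,n=label(g);l=L[i,j];out=[]
    for k in range(1,n+1):
        q=Q[l==k]
        if len(q)<minn: continue
        r=cv2.minAreaRect((q[:,:2]*1000).astype(np.float32));out.append((r,q))
    return out
E
python3 - <<'E'
from h import *
P=fused();Z=np.vstack(P)
for nm,Q in(("scene",P[0]),("side",P[1]),("both",Z)):
  for z in((.034,.046),(.100,.120)):
    for r,q in blobs(Q,*z,(.35,.75),(-.25,.25)):
        print(nm,z,np.round(r[0],1),np.round(r[1],1),round(r[2],1),len(q),np.median(q[:,2]).round(4))
p=env.get_image("wrist");save(p,"wrist0.png",s=1.4)
print(p["camera_matrix"],p["world_to_cam"].round(3))
E
```

```text
scene (0.034, 0.046) [458.2  52.8] [ 47.7 125.1] 87.6 433 0.0388
scene (0.034, 0.046) [ 500.  -163.8] [ 46.7 123.6] 86.2 523 0.039
scene (0.034, 0.046) [527.4 -52.6] [ 47.2 125.1] 87.8 571 0.0388
scene (0.034, 0.046) [531.8 161.6] [ 48.3 124.7] 82.6 443 0.0387
scene (0.034, 0.046) [ 636.  -178.7] [38.2  5.4] 65.2 91 0.0402
scene (0.034, 0.046) [682.5  29.6] [90.7 74.8] 78.7 267 0.0404
scene (0.034, 0.046) [728.3 199.9] [78.9 20.2] 71.0 179 0.04
scene (0.1, 0.12) [683.7  28.6] [55.7 25.4] 76.6 246 0.1083
side (0.034, 0.046) [457.2  51.3] [ 51.6 120.1] 87.7 799 0.039
side (0.034, 0.046) [ 498.1 -166.2] [ 48.6 120.2] 86.6 1363 0.039
side (0.034, 0.046) [524.  -54.2] [ 50.6 120.4] 87.9 981 0.0389
side (0.034, 0.046) [528.3 159.2] [ 52.9 120. ] 83.3 587 0.0389
side (0.034, 0.046) [ 614.7 -192.6] [ 5.1 23.4] 66.0 69 0.0404
side (0.034, 0.046) [679.3  27.5] [93.9 69.9] 78.4 268 0.0434
side (0.034, 0.046) [714.5 171.3] [ 5.8 35.8] 14.2 25 0.0417
side (0.034, 0.046) [ 731.2 -191.7] [20.8 67.3] 17.1 188 0.0401
side (0.034, 0.046) [737.8 222.9] [26.5  7.9] 33.8 29 0.0405
side (0.034, 0.046) [74
[... 399 characters left out ...]
 82.5 1030 0.0388
both (0.034, 0.046) [ 629.5 -182.4] [48.  21.1] 32.7 160 0.0403
both (0.034, 0.046) [682.1  27.6] [95.1 75.2] 78.4 540 0.0417
both (0.034, 0.046) [726.3 197.7] [84.5 22.7] 70.8 233 0.0403
both (0.034, 0.046) [ 731.2 -191.7] [20.8 67.3] 17.1 190 0.0402
both (0.034, 0.046) [742.9 134.9] [ 7.3 14.5] 71.5 26 0.0404
both (0.1, 0.12) [681.5  27.3] [58.9 28.5] 77.9 449 0.1083
both (0.1, 0.12) [ 745.  -183.8] [ 7.7 27.6] 5.5 93 0.1095
[[325.1922621    0.         280.7750876 ]
 [  0.         325.1922621  209.41348976]
 [  0.           0.           1.        ]] [[ 1.     0.     0.002 -0.55 ]
 [-0.    -0.962  0.274 -0.036]
 [ 0.002 -0.274 -0.962  0.378]
 [ 0.     0.     0.     1.   ]]
```

View pics/wrist0.png

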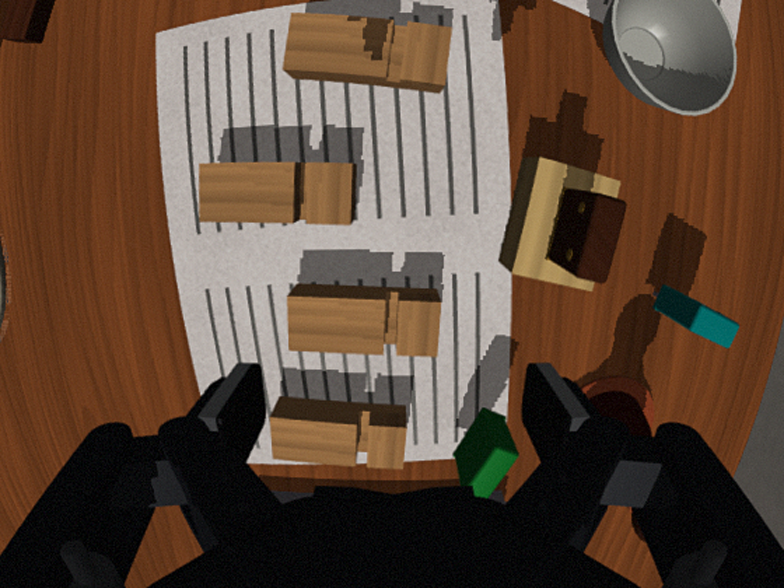

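```bash
cat >> h.py <<'E'
def go(x,y,z,phi):
    """target TCP (mm) and phi (deg; tool y = (cos,sin)) -> deltas in the present tool frame"""
    o=env.observe();R=np.array(o["tool_rot"]);p=np.array(o["position"])*1000
    now=np.degrees(np.arctan2(R[1,1],R[0,1]));d=R.T@(np.array([x,y,z])-p)
    print("at",p.round(1),"phi",round(now,2),"tilt",R[:2,2].round(4),"| shift",d.round(1),"turn z rad",round(-np.radians((phi-now+180)%360-180),4),"t",round(o["time_s"],2))
E
python3 -c "
from h import *
go(681.3,27.7,150,-12.3)"
```

```text
at [550.   -0.  231.3] phi -0.0 tilt [-0.  0.] | shift [ 27.7 131.3  81.3] turn z rad 0.2146 t 1.15
```

{"fn": "servo_tool", "kwargs": {
  "deltas": "1 5.5 26.3 16.2 0 0 0; 1 5.5 26.3 16.2 0 0 0; 1 5.5 26.3 16.2 0 0 0; 1 5.5 26.3 16.2 0 0 0; 1 5.5 26.3 16.2 0 0 0; 1 0 0 0 0 0 0.11; 1 0 0 0 0 0 0.105; 1 0 0 0 0 0 0"
}}

```text
time_s: 1.82
position: [0.6816, 0.0277, 0.1494]
tool_rot: [[0.217, 0.976, -0.001], [0.976, -0.217, 0.0], [-0.0, -0.001, -1.0]]
ft_force: [-0.4, 0.0, 0.0]
grip_width: 0.0854
gripper_force: 0.0
```

```bash
python3 - <<'E'
from h import *
go(681.3,27.7,63,-12.3)
p=env.get_image("wrist");save(p,"wrist1.png",s=1.3)
E
```

```text
at [681.6  27.7 149.4] phi -12.51 tilt [-0.0012  0.0001] | shift [-0.  -0.2 86.4] turn z rad -0.0037 t 1.82
```

View pics/wrist1.png

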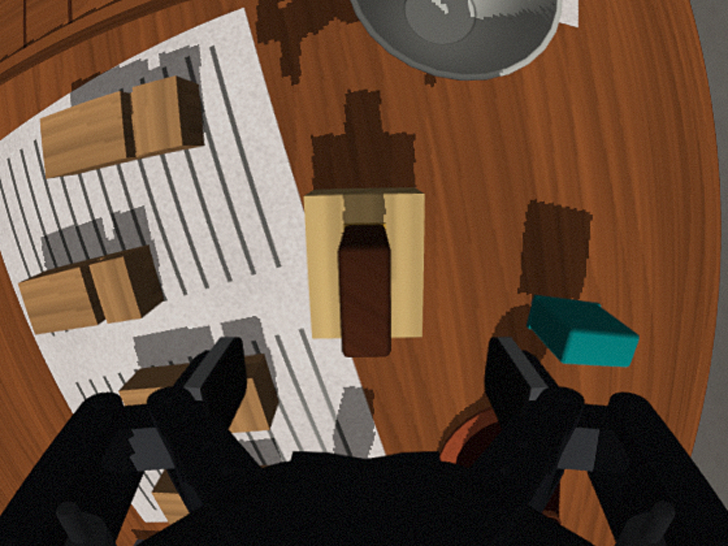

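The close view shows the brown gauge stock at (365,300), square to the fingers and centred between them (pads at about 215 and 515). The turquoise look-alike is off at (585,330). I'll descend and grip.

{"fn": "servo_tool", "kwargs": {
  "deltas": "1 0 0 22 0 0 0; 1 0 0 22 0 0 0; 1 0 0 22 0 0 0; 1 0 0 20 0 0 0; 1 0 0 0 0 0 0; 0 0 0 0 0 0 0; 0 0 0 0 0 0 0; 0 0 0 0 0 0 0",
  "newtons": 60
}}

```text
time_s: 2.53
position: [0.6823, 0.0274, 0.0663]
tool_rot: [[0.212, 0.977, 0.003], [0.977, -0.212, -0.0], [0.0, 0.003, -1.0]]
ft_force: [-1.0, 0.3, -0.1]
grip_width: 0.0515
gripper_force: 0.0
```

{"fn": "servo_tool", "kwargs": {
  "deltas": "0 0 0 0 0 0 0; 0 0 0 0 0 0 0; 0 0 0 0 0 0 0; 0 0 0 0 0 0 0; 0 0 0 0 0 0 0; 0 0 0 0 0 0 0"
}}

```text
time_s: 3.03
position: [0.6819, 0.0275, 0.0655]
tool_rot: [[0.213, 0.977, 0.002], [0.977, -0.213, -0.0], [0.0, 0.002, -1.0]]
ft_force: [-1.4, -0.3, 6.0]
grip_width: 0.0233
gripper_force: 59.4
```

{"fn": "servo_tool", "kwargs": {
  "deltas": "0 0 0 -10 0 0 0; 0 0 0 -20 0 0 0; 0 0 0 -25 0 0 0; 0 0 0 -25 0 0 0; 0 0 0 0 0 0 0"
}}

```text
time_s: 3.45
position: [0.6833, 0.0273, 0.1502]
tool_rot: [[0.213, 0.977, 0.009], [0.977, -0.213, -0.001], [0.001, 0.009, -1.0]]
ft_force: [0.4, 0.4, 0.3]
grip_width: 0.0236
gripper_force: 58.9
```

```bash
python3 - <<'E'
from h import *
go(551.8,157.7,125,-7)
print(env.observe()["ft_force"])
E
```

```text
at [683.3  27.3 150.2] phi -12.31 tilt [ 0.009  -0.0012] | shift [  99.3 -156.5   23.9] turn z rad -0.0927 t 3.45
[0.38748334 0.41774894 0.32238066]
```

{"fn": "servo_tool", "kwargs": {
  "deltas": "0 16.5 -26 0 0 0 0; 0 16.5 -26 0 0 0 0; 0 16.5 -26 0 0 0 0; 0 16.5 -26 0 0 0 0; 0 16.5 -26 9 0 0 0; 0 16.5 -25 9 0 0 0; 0 0 0 0 0 0 -0.093; 0 0 0 0 0 0 0"
}}

```text
time_s: 4.12
position: [0.5498, 0.1584, 0.1258]
tool_rot: [[0.116, 0.993, -0.002], [0.993, -0.116, -0.0], [-0.0, -0.002, -1.0]]
ft_force: [0.6, -1.0, -2.3]
grip_width: 0.0234
gripper_force: 59.4
```

{"fn": "servo_tool", "kwargs": {
  "deltas": "0 0 0 0 0 0 0; 0 0 0 0 0 0 0; 0 0 0 0 0 0 0"
}}

```text
time_s: 4.37
position: [0.5518, 0.1566, 0.1263]
tool_rot: [[0.124, 0.992, 0.0], [0.992, -0.124, -0.0], [-0.0, 0.0, -1.0]]
ft_force: [-0.3, -0.5, -2.1]
grip_width: 0.0233
gripper_force: 59.4
```

```bash
python3 - <<'E'
from h import *
go(551.8,157.7,110,-7)
p=env.get_image("wrist");save(p,"wrist2.png",s=1.3)
p=env.get_image("side");W=cloud(p)
save(p,"side2.png",(130,120,330,270),4)
E
```

```text
at [551.8 156.6 126.3] phi -7.13 tilt [ 0.0004 -0.    ] | shift [ 1.1 -0.1 16.3] turn z rad -0.0023 t 4.37
```

View pics/wrist2.png

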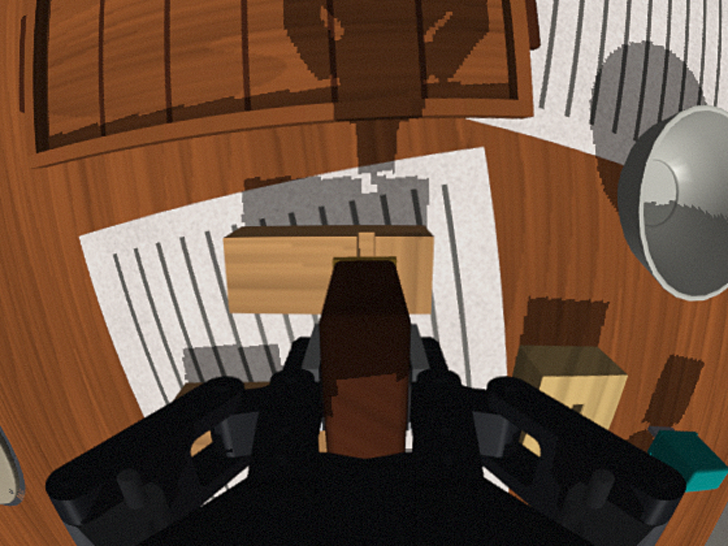

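View pics/side2.png

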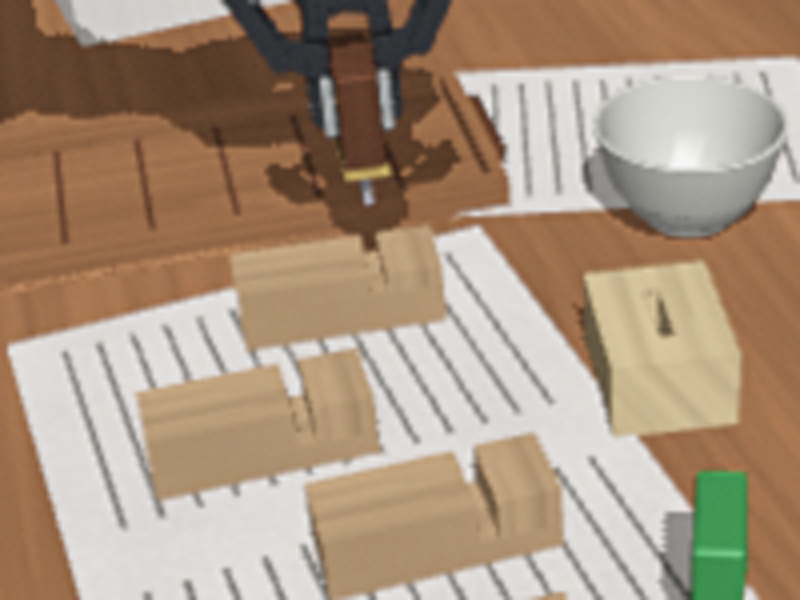

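{"fn": "servo_tool", "kwargs": {
  "deltas": "0 1 0 14 0 0 0; 0 0 0 14 0 0 0; 0 0 0 12 0 0 0; 0 0 0 6 0 0 0; 0 0 0 3 0 0 0; 0 0 0 3 0 0 0; 0 0 0 0 0 0 0; 0 0 0 0 0 0 0"
}}

```text
time_s: 5.13
position: [0.5516, 0.1583, 0.0748]
tool_rot: [[0.122, 0.993, 0.001], [0.993, -0.122, 0.0], [0.0, 0.001, -1.0]]
ft_force: [0.1, -0.3, -1.8]
grip_width: 0.0234
gripper_force: 59.5
```

{"fn": "servo_tool", "kwargs": {
  "deltas": "0 0 0 3 0 0 0; 0 0 0 3 0 0 0; 0 0 0 3 0 0 0; 0 0 0 2 0 0 0; 0 0 0 0 0 0 0; 0 0 0 0 0 0 0"
}}

```text
time_s: 5.63
position: [0.5516, 0.1584, 0.0672]
tool_rot: [[0.121, 0.993, 0.003], [0.993, -0.121, 0.0], [0.0, 0.003, -1.0]]
ft_force: [-10.4, -1.6, 32.3]
grip_width: 0.0235
gripper_force: 64.0
```

The blade stopped at TCP z = 67.2 mm under 32 N. That matches 67.5 for a shallow groove, so the first blank is for recut. I'll hold it for over a second.

{"fn": "servo_tool", "kwargs": {
  "deltas": "0 0 0 0 0 0 0; 0 0 0 0 0 0 0; 0 0 0 0 0 0 0; 0 0 0 0 0 0 0; 0 0 0 0 0 0 0; 0 0 0 0 0 0 0; 0 0 0 0 0 0 0; 0 0 0 0 0 0 0"
}}

```text
time_s: 6.3
position: [0.5516, 0.1584, 0.0672]
tool_rot: [[0.121, 0.993, 0.003], [0.993, -0.121, 0.0], [0.0, 0.003, -1.0]]
ft_force: [-10.5, -1.7, 33.1]
grip_width: 0.0235
gripper_force: 64.0
```

{"fn": "servo_tool", "kwargs": {
  "deltas": "0 0 0 0 0 0 0; 0 0 0 0 0 0 0; 0 0 0 0 0 0 0; 0 0 0 0 0 0 0; 0 0 0 0 0 0 0; 0 0 0 0 0 0 0; 0 0 0 0 0 0 0"
}}

```text
time_s: 6.88
position: [0.5516, 0.1584, 0.0672]
tool_rot: [[0.121, 0.993, 0.003], [0.993, -0.121, 0.0], [0.0, 0.003, -1.0]]
ft_force: [-10.2, -1.8, 32.3]
grip_width: 0.0237
gripper_force: 64.0
```

{"fn": "servo_tool", "kwargs": {
  "deltas": "0 0 0 -8 0 0 0; 0 0 0 -12 0 0 0; 0 0 0 -18 0 0 0; 0 0 0 -20 0 0 0; 0 0 0 0 0 0 0; 0 0 0 0 0 0 0"
}}

```text
time_s: 7.38
position: [0.5515, 0.1583, 0.1216]
tool_rot: [[0.122, 0.993, 0.002], [0.993, -0.122, 0.0], [0.0, 0.002, -1.0]]
ft_force: [0.1, 0.2, -1.8]
grip_width: 0.0234
gripper_force: 59.7
```

```bash
cat >> h.py <<'E'
def rows(*names):
    P=fused(names or ("scene","side"))
    for nm,Q in zip(names or ("scene","side"),P):
      for r,q in blobs(Q,.034,.046,(.33,.75),(-.25,.25)):
        (w,h),a=r[1],r[2]
        if max(w,h)<90 or max(w,h)>140 or min(w,h)>60: continue
        a=a if w>h else a-90
        c=np.radians(a);c0=np.array(r[0])
        print(nm,"centre",c0.round(1),"size",np.round(r[1],1),"yaw",round(a,1),"groove",(c0+22*np.array([np.cos(c),np.sin(c)])).round(1))
E
python3 - <<'E'
from h import *
rows()
a=np.radians(-2.2);go(457.7+22*np.cos(a),52+22*np.sin(a),122,-2.2)
E
```

```text
scene centre [459.2  53. ] size [ 48.2 124.1] yaw -2.7 groove [481.1  51.9]
scene centre [ 500.2 -164.1] size [ 46.1 121.2] yaw -3.8 groove [ 522.2 -165.5]
scene centre [526.6 -52.6] size [ 47.8 123.5] yaw -2.8 groove [548.6 -53.7]
scene centre [531.4 161.7] size [ 49.7 123.5] yaw -7.2 groove [553.2 159. ]
side centre [457.2  50.8] size [ 51.  120.1] yaw -2.4 groove [479.2  49.9]
side centre [ 498.2 -166.4] size [ 49.4 120.2] yaw -3.4 groove [ 520.1 -167.7]
side centre [523.6 -54.5] size [ 49.6 120. ] yaw -2.2 groove [545.6 -55.3]
side centre [528.2 158.7] size [ 50.4 119.9] yaw -7.2 groove [550.1 155.9]
at [550.7 158.2 120. ] phi -6.99 tilt [-0.002  -0.0001] | shift [-114.9  -57.4   -1.8] turn z rad -0.0836 t 7.48
```

{"fn": "servo_tool", "kwargs": {
  "deltas": "0 -23 -11.5 0 0 0 0; 0 -23 -11.5 0 0 0 0; 0 -23 -11.5 0 0 0 0; 0 -23 -11.5 0 0 0 0; 0 -23 -11.5 0 0 0 0; 0 0 0 0 0 0 -0.083; 0 0 0 0 0 0 0; 0 0 0 0 0 0 0"
}}

```text
time_s: 8.15
position: [0.4801, 0.0512, 0.1206]
tool_rot: [[0.041, 0.999, -0.001], [0.999, -0.041, 0.0], [0.0, -0.001, -1.0]]
ft_force: [0.1, -0.3, -1.4]
grip_width: 0.023
gripper_force: 59.6
```

{"fn": "servo_tool", "kwargs": {
  "deltas": "0 0 0 0 0 0 0; 0 0 0 0 0 0 0"
}}

```text
time_s: 8.32
position: [0.4803, 0.0516, 0.1209]
tool_rot: [[0.039, 0.999, -0.001], [0.999, -0.039, 0.0], [0.0, -0.001, -1.0]]
ft_force: [1.2, 0.1, -1.1]
grip_width: 0.0235
gripper_force: 59.6
```

```bash
python3 - <<'E'
from h import *
go(480.1,51,75,-2.4)
p=env.get_image("wrist");save(p,"wrist3.png",(160,140,400,320),3.3)
E
```

```text
at [480.3  51.6 120.9] phi -2.26 tilt [-0.0006  0.0001] | shift [-0.6 -0.2 45.9] turn z rad 0.0024 t 8.32
```

View pics/wrist3.png

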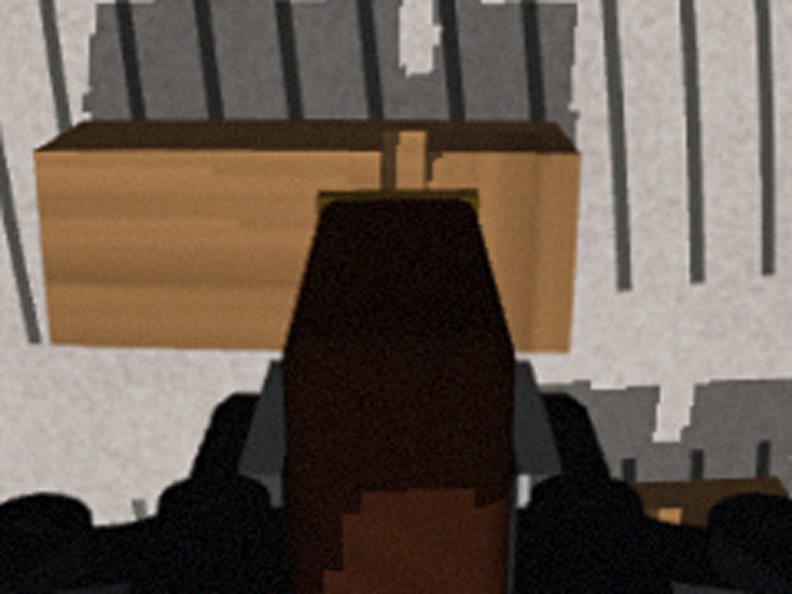

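In the crop the groove centre is at column 407 and the stock's at 398, so I need about 1.8 mm along tool +y.

{"fn": "servo_tool", "kwargs": {
  "deltas": "0 0 1.8 14 0 0 0; 0 0 0 14 0 0 0; 0 0 0 10 0 0 0; 0 0 0 5 0 0 0; 0 0 0 3 0 0 0; 0 0 0 0 0 0 0; 0 0 0 0 0 0 0"
}}

```text
time_s: 8.95
position: [0.4823, 0.0511, 0.0756]
tool_rot: [[0.039, 0.999, 0.001], [0.999, -0.039, -0.0], [-0.0, 0.001, -1.0]]
ft_force: [0.6, 0.2, -2.1]
grip_width: 0.0234
gripper_force: 59.7
```

{"fn": "servo_tool", "kwargs": {
  "deltas": "0 0 0 3 0 0 0; 0 0 0 3 0 0 0; 0 0 0 3 0 0 0; 0 0 0 3 0 0 0; 0 0 0 0 0 0 0; 0 0 0 0 0 0 0"
}}

```text
time_s: 9.45
position: [0.4819, 0.0511, 0.0632]
tool_rot: [[0.039, 0.999, -0.0], [0.999, -0.039, 0.0], [0.0, -0.0, -1.0]]
ft_force: [-0.3, 0.7, -2.2]
grip_width: 0.0235
gripper_force: 59.7
```

No resistance at 63, so I'll press on to the stop.

{"fn": "servo_tool", "kwargs": {
  "deltas": "0 0 0 3 0 0 0; 0 0 0 3 0 0 0; 0 0 0 3 0 0 0; 0 0 0 1 0 0 0; 0 0 0 0 0 0 0; 0 0 0 0 0 0 0; 0 0 0 0 0 0 0; 0 0 0 0 0 0 0"
}}

```text
time_s: 10.12
position: [0.4823, 0.051, 0.0573]
tool_rot: [[0.038, 0.999, 0.003], [0.999, -0.038, -0.001], [-0.001, 0.003, -1.0]]
ft_force: [-14.3, 0.9, 50.4]
grip_width: 0.0234
gripper_force: 66.4
```

{"fn": "servo_tool", "kwargs": {
  "deltas": "0 0 0 0 0 0 0; 0 0 0 0 0 0 0; 0 0 0 0 0 0 0; 0 0 0 0 0 0 0; 0 0 0 0 0 0 0; 0 0 0 0 0 0 0; 0 0 0 0 0 0 0; 0 0 0 0 0 0 0"
}}

```text
time_s: 10.78
position: [0.4823, 0.051, 0.0573]
tool_rot: [[0.038, 0.999, 0.003], [0.999, -0.038, -0.001], [-0.001, 0.003, -1.0]]
ft_force: [-15.4, -0.9, 51.0]
grip_width: 0.0233
gripper_force: 66.4
```

{"fn": "servo_tool", "kwargs": {
  "deltas": "0 0 0 0 0 0 0; 0 0 0 0 0 0 0; 0 0 0 0 0 0 0; 0 0 0 0 0 0 0; 0 0 0 0 0 0 0"
}}

```text
time_s: 11.2
position: [0.4823, 0.0511, 0.0572]
tool_rot: [[0.038, 0.999, 0.003], [0.999, -0.038, -0.001], [-0.001, 0.003, -1.0]]
ft_force: [-14.5, 0.2, 49.8]
grip_width: 0.0235
gripper_force: 66.4
```

It stopped at 57.3 mm, matching 57.5 for full depth, so the second blank passes. Next is the third.

{"fn": "servo_tool", "kwargs": {
  "deltas": "0 0 0 -10 0 0 0; 0 0 0 -16 0 0 0; 0 0 0 -20 0 0 0; 0 0 0 -20 0 0 0; 0 0 0 0 0 0 0; 0 0 0 0 0 0 0"
}}

```text
time_s: 11.7
position: [0.4822, 0.0511, 0.1195]
tool_rot: [[0.039, 0.999, 0.002], [0.999, -0.039, -0.0], [-0.0, 0.002, -1.0]]
ft_force: [0.6, -0.6, -2.6]
grip_width: 0.0233
gripper_force: 59.8
```

{"fn": "servo_tool", "kwargs": {
  "deltas": "0 -20.6 13.8 0 0 0 0; 0 -20.6 13.8 0 0 0 0; 0 -20.6 13.8 0 0 0 0; 0 -20.6 13.8 0 0 0 0; 0 -20.6 13.8 0 0 0 0; 0 0 0 0 0 0 0; 0 0 0 0 0 0 0; 0 0 0 0 0 0 0"
}}

```text
time_s: 12.37
position: [0.5461, -0.054, 0.118]
tool_rot: [[0.039, 0.999, -0.003], [0.999, -0.039, 0.001], [0.001, -0.003, -1.0]]
ft_force: [-0.1, 0.4, -1.5]
grip_width: 0.0235
gripper_force: 59.7
```

```bash
python3 - <<'E'
from h import *
go(547.1,-54.5,75,-2.4)
p=env.get_image("wrist");save(p,"wrist4.png",(160,140,400,320),3.3)
rows("scene","side")
E
```

```text
at [546.1 -54.  118. ] phi -2.24 tilt [-0.0027  0.001 ] | shift [-0.5  1.2 43. ] turn z rad 0.0028 t 12.37
scene centre [459.4  52.9] size [ 47.5 125.9] yaw -3.6 groove [481.4  51.5]
scene centre [ 500.6 -164.1] size [ 46.5 121.2] yaw -3.5 groove [ 522.5 -165.5]
scene centre [526.5 -52.5] size [ 47.8 122.4] yaw -2.2 groove [548.5 -53.4]
scene centre [531.5 161. ] size [ 47.4 121.6] yaw -7.6 groove [553.3 158.1]
side centre [457.   50.3] size [ 49.4 119.7] yaw -2.8 groove [479.   49.3]
side centre [ 498.1 -166.1] size [ 49.  120.2] yaw -3.8 groove [ 520.1 -167.5]
side centre [523.9 -55.2] size [ 50.3 120.1] yaw -2.4 groove [545.8 -56.1]
```

View pics/wrist4.png

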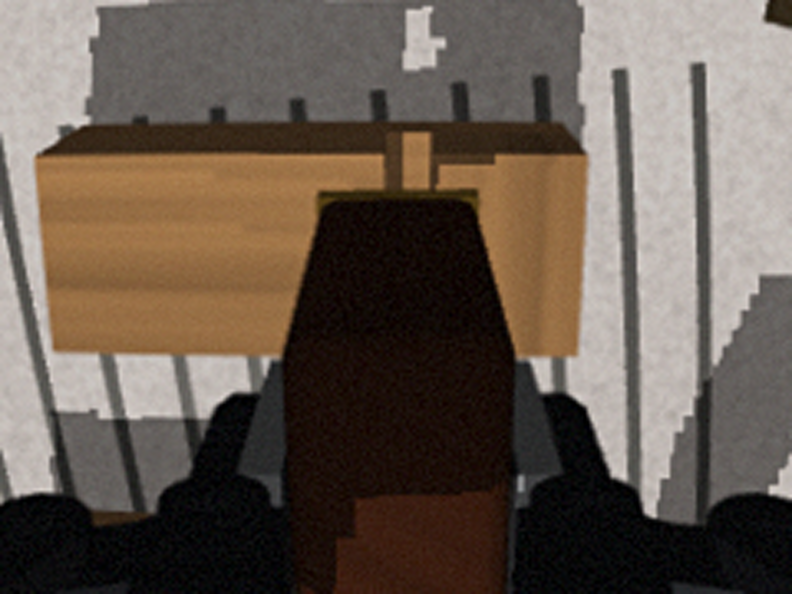

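The groove centre is at column 411 and the stock's at 398, so I'll shift +2.6 mm.

{"fn": "servo_tool", "kwargs": {
  "deltas": "0 -0.5 2.6 14 0 0 0; 0 0 0 14 0 0 0; 0 0 0 8 0 0 0; 0 0 0 5 0 0 0; 0 0 0 2 0 0 0; 0 0 0 0 0 0 0; 0 0 0 0 0 0 0"
}}

```text
time_s: 13.1
position: [0.5498, -0.0551, 0.0768]
tool_rot: [[0.039, 0.999, 0.001], [0.999, -0.039, -0.0], [-0.0, 0.001, -1.0]]
ft_force: [-0.6, -0.5, -1.7]
grip_width: 0.0234
gripper_force: 59.7
```

{"fn": "servo_tool", "kwargs": {
  "deltas": "0 0 0 3 0 0 0; 0 0 0 3 0 0 0; 0 0 0 3 0 0 0; 0 0 0 3 0 0 0; 0 0 0 0 0 0 0; 0 0 0 0 0 0 0"
}}

```text
time_s: 13.6
position: [0.5495, -0.0551, 0.0641]
tool_rot: [[0.039, 0.999, -0.0], [0.999, -0.039, 0.0], [0.0, -0.0, -1.0]]
ft_force: [-0.9, -0.2, -1.9]
grip_width: 0.0234
gripper_force: 59.7
```

{"fn": "servo_tool", "kwargs": {
  "deltas": "0 0 0 3 0 0 0; 0 0 0 3 0 0 0; 0 0 0 3 0 0 0; 0 0 0 1 0 0 0; 0 0 0 0 0 0 0; 0 0 0 0 0 0 0; 0 0 0 0 0 0 0; 0 0 0 0 0 0 0"
}}

```text
time_s: 14.27
position: [0.5497, -0.0552, 0.0573]
tool_rot: [[0.039, 0.999, 0.002], [0.999, -0.039, -0.001], [-0.001, 0.002, -1.0]]
ft_force: [-10.2, 2.1, 27.9]
grip_width: 0.0236
gripper_force: 63.7
```

{"fn": "servo_tool", "kwargs": {
  "deltas": "0 0 0 0 0 0 0; 0 0 0 0 0 0 0; 0 0 0 0 0 0 0; 0 0 0 0 0 0 0; 0 0 0 0 0 0 0; 0 0 0 0 0 0 0; 0 0 0 0 0 0 0; 0 0 0 0 0 0 0"
}}

```text
time_s: 14.93
position: [0.5497, -0.0552, 0.0573]
tool_rot: [[0.039, 0.999, 0.002], [0.999, -0.039, -0.001], [-0.001, 0.002, -1.0]]
ft_force: [-9.2, 1.7, 29.8]
grip_width: 0.0234
gripper_force: 63.7
```

{"fn": "servo_tool", "kwargs": {
  "deltas": "0 0 0 0 0 0 0; 0 0 0 0 0 0 0; 0 0 0 0 0 0 0; 0 0 0 0 0 0 0; 0 0 0 0 0 0 0"
}}

```text
time_s: 15.35
position: [0.5497, -0.0552, 0.0573]
tool_rot: [[0.039, 0.999, 0.002], [0.999, -0.039, -0.001], [-0.001, 0.002, -1.0]]
ft_force: [-10.7, 2.6, 28.3]
grip_width: 0.0233
gripper_force: 63.7
```

Third blank: 57.3 mm, so it passes. Next is the fourth.

{"fn": "servo_tool", "kwargs": {
  "deltas": "0 0 0 -10 0 0 0; 0 0 0 -16 0 0 0; 0 0 0 -20 0 0 0; 0 0 0 -18 0 0 0; 0 0 0 0 0 0 0; 0 0 0 0 0 0 0"
}}

```text
time_s: 15.85
position: [0.5497, -0.0552, 0.1185]
tool_rot: [[0.039, 0.999, 0.001], [0.999, -0.039, -0.0], [-0.0, 0.001, -1.0]]
ft_force: [-0.4, 0.0, -3.2]
grip_width: 0.0234
gripper_force: 59.8
```

{"fn": "servo_tool", "kwargs": {
  "deltas": "0 -22.4 -4.6 0 0 0 0; 0 -22.4 -4.6 0 0 0 0; 0 -22.4 -4.6 0 0 0 0; 0 -22.4 -4.6 0 0 0 0; 0 -22.4 -4.6 0 0 0 0; 0 0 0 0 0 0 0.024; 0 0 0 0 0 0 0; 0 0 0 0 0 0 0"
}}

```text
time_s: 16.52
position: [0.5218, -0.1656, 0.1172]
tool_rot: [[0.063, 0.998, -0.002], [0.998, -0.063, 0.001], [0.001, -0.002, -1.0]]
ft_force: [-0.2, 0.0, -2.0]
grip_width: 0.0229
gripper_force: 59.8
```

```bash
python3 - <<'E'
from h import *
go(522.5,-166.5,75,-3.6)
p=env.get_image("wrist");save(p,"wrist5.png",(160,140,400,320),3.3)
E
```

```text
at [ 521.8 -165.6  117.2] phi -3.6 tilt [-0.0017  0.0012] | shift [-0.9  0.8 42.2] turn z rad -0.0 t 16.52
```

View pics/wrist5.png

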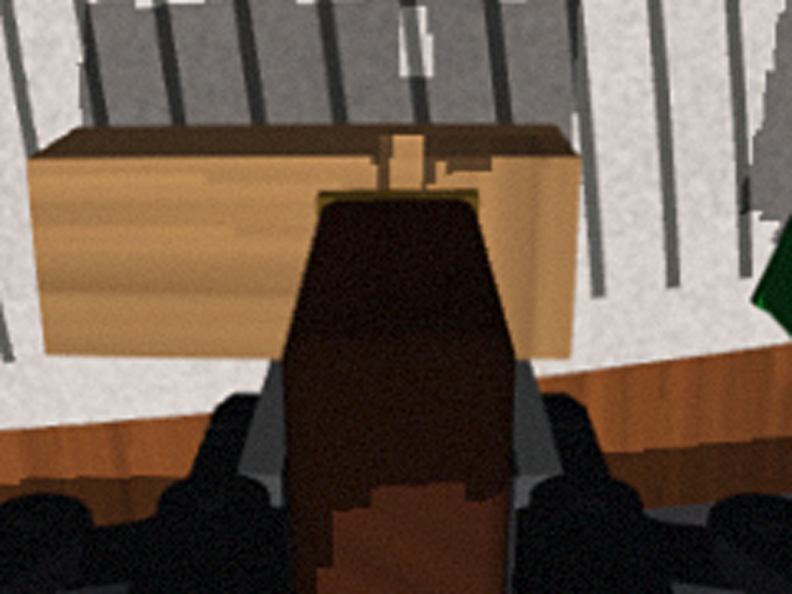

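The groove centre is at column 405 and the stock's at 398.5, so I'll shift about +1 mm and allow for the arm still settling.

{"fn": "servo_tool", "kwargs": {
  "deltas": "0 -0.5 1 14 0 0 0; 0 0 0 14 0 0 0; 0 0 0 8 0 0 0; 0 0 0 5 0 0 0; 0 0 0 2 0 0 0; 0 0 0 0 0 0 0; 0 0 0 0 0 0 0"
}}

```text
time_s: 17.15
position: [0.5234, -0.1667, 0.0758]
tool_rot: [[0.063, 0.998, 0.001], [0.998, -0.063, -0.0], [-0.0, 0.001, -1.0]]
ft_force: [0.6, 0.4, -1.1]
grip_width: 0.0235
gripper_force: 59.7
```

{"fn": "servo_tool", "kwargs": {
  "deltas": "0 0 0 3 0 0 0; 0 0 0 3 0 0 0; 0 0 0 3 0 0 0; 0 0 0 3 0 0 0; 0 0 0 0 0 0 0; 0 0 0 0 0 0 0"
}}

```text
time_s: 17.65
position: [0.5231, -0.1667, 0.0631]
tool_rot: [[0.063, 0.998, -0.0], [0.998, -0.063, 0.0], [0.0, -0.0, -1.0]]
ft_force: [-1.4, 0.4, -2.1]
grip_width: 0.0235
gripper_force: 59.7
```

{"fn": "servo_tool", "kwargs": {
  "deltas": "0 0 0 3 0 0 0; 0 0 0 3 0 0 0; 0 0 0 2.5 0 0 0; 0 0 0 1 0 0 0; 0 0 0 0 0 0 0; 0 0 0 0 0 0 0; 0 0 0 0 0 0 0; 0 0 0 0 0 0 0"
}}

```text
time_s: 18.32
position: [0.5234, -0.1669, 0.0573]
tool_rot: [[0.063, 0.998, 0.002], [0.998, -0.063, -0.002], [-0.002, 0.002, -1.0]]
ft_force: [-11.5, 4.6, 34.2]
grip_width: 0.0233
gripper_force: 64.3
```

{"fn": "servo_tool", "kwargs": {
  "deltas": "0 0 0 0 0 0 0; 0 0 0 0 0 0 0; 0 0 0 0 0 0 0; 0 0 0 0 0 0 0; 0 0 0 0 0 0 0; 0 0 0 0 0 0 0; 0 0 0 0 0 0 0; 0 0 0 0 0 0 0"
}}

```text
time_s: 18.98
position: [0.5233, -0.1669, 0.0573]
tool_rot: [[0.063, 0.998, 0.002], [0.998, -0.063, -0.002], [-0.002, 0.002, -1.0]]
ft_force: [-10.7, 4.6, 34.7]
grip_width: 0.0237
gripper_force: 64.3
```

{"fn": "servo_tool", "kwargs": {
  "deltas": "0 0 0 0 0 0 0; 0 0 0 0 0 0 0; 0 0 0 0 0 0 0; 0 0 0 0 0 0 0; 0 0 0 0 0 0 0"
}}

```text
time_s: 19.4
position: [0.5234, -0.1669, 0.0573]
tool_rot: [[0.063, 0.998, 0.002], [0.998, -0.063, -0.002], [-0.002, 0.002, -1.0]]
ft_force: [-10.7, 5.3, 34.1]
grip_width: 0.0234
gripper_force: 64.3
```

{"fn": "servo_tool", "kwargs": {
  "deltas": "0 0 0 -10 0 0 0; 0 0 0 -16 0 0 0; 0 0 0 -20 0 0 0; 0 0 0 -20 0 0 0; 0 0 0 -20 0 0 0; 0 0 0 -10 0 0 0; 0 0 0 0 0 0 0; 0 0 0 0 0 0 0"
}}

```text
time_s: 20.07
position: [0.523, -0.1667, 0.1493]
tool_rot: [[0.063, 0.998, -0.0], [0.998, -0.063, 0.0], [0.0, -0.0, -1.0]]
ft_force: [-0.3, -0.3, -1.8]
grip_width: 0.0234
gripper_force: 59.6
```

```bash
python3 - <<'E'
from h import *
rows()
go(681.8,27.6,135,-12.4)
E
```

```text
scene centre [460.7  52.7] size [ 48.5 123.3] yaw -1.5 groove [482.7  52.1]
scene centre [ 499.8 -163.7] size [ 46.7 123.3] yaw -3.7 groove [ 521.8 -165.2]
scene centre [512.  181.5] size [ 48.5 124.6] yaw -7.1 groove [533.9 178.8]
scene centre [525.9 -52.9] size [ 47.2 126.4] yaw -2.3 groove [547.9 -53.7]
side centre [456.6  52. ] size [ 52.8 119.3] yaw -1.1 groove [478.5  51.6]
side centre [ 498.3 -166.2] size [ 49.3 120.9] yaw -4.3 groove [ 520.3 -167.9]
side centre [499.9 181.7] size [ 51.6 101.7] yaw -4.3 groove [521.9 180. ]
at [ 522.6 -166.4  148.4] phi -3.61 tilt [-0.0022  0.0013] | shift [203.7 146.7  13.3] turn z rad 0.1534 t 20.17
```

The fourth passes. The first blank has been knocked to about (510,181). Now I'll take the gauge home.

{"fn": "servo_tool", "kwargs": {
  "deltas": "0 25.4 18.3 0 0 0 0; 0 25.4 18.3 0 0 0 0; 0 25.4 18.3 0 0 0 0; 0 25.4 18.3 0 0 0 0; 0 25.4 18.3 0 0 0 0; 0 25.4 18.3 0 0 0 0; 0 25.4 18.3 0 0 0 0; 0 25.4 18.3 0 0 0 0"
}}

```text
time_s: 20.83
position: [0.6824, 0.0283, 0.148]
tool_rot: [[0.063, 0.998, -0.003], [0.998, -0.063, 0.0], [0.0, -0.003, -1.0]]
ft_force: [-0.2, -0.2, -0.5]
grip_width: 0.0232
gripper_force: 59.6
```

{"fn": "servo_tool", "kwargs": {
  "deltas": "0 0 0 0 0 0 0.08; 0 0 0 0 0 0 0.073; 0 0 0 20 0 0 0; 0 0 0 20 0 0 0; 0 0 0 0 0 0 0; 0 0 0 0 0 0 0; 0 0 0 0 0 0 0; 0 0 0 0 0 0 0"
}}

```text
time_s: 21.5
position: [0.6826, 0.0267, 0.1109]
tool_rot: [[0.214, 0.977, 0.002], [0.977, -0.214, -0.0], [0.0, 0.002, -1.0]]
ft_force: [0.5, 0.3, -2.0]
grip_width: 0.0234
gripper_force: 59.7
```

```bash
python3 - <<'E'
from h import *
go(681.8,27.6,95,-12.4)
p=env.get_image("wrist");save(p,"wrist6.png",(160,140,400,320),3.3)
E
```

```text
at [682.6  26.7 110.9] phi -12.38 tilt [ 0.0018 -0.0002] | shift [ 0.7 -1.  15.9] turn z rad 0.0004 t 21.5
```

View pics/wrist6.png

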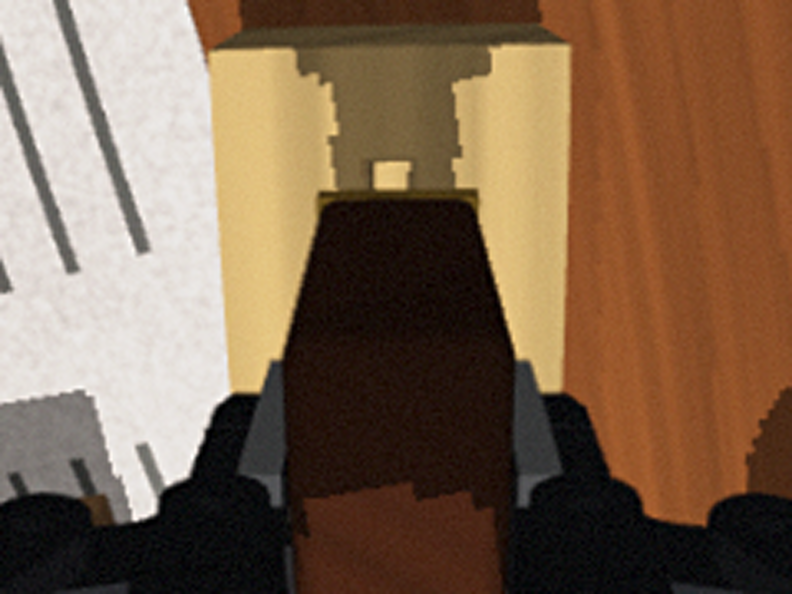

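The slot and stand centre is at column 390 and the stock's at 398.5, so I'll shift about −1.4 mm.

{"fn": "servo_tool", "kwargs": {
  "deltas": "0 0.7 -1.4 10 0 0 0; 0 0 0 6 0 0 0; 0 0 0 5 0 0 0; 0 0 0 4 0 0 0; 0 0 0 0 0 0 0; 0 0 0 0 0 0 0; 0 0 0 0 0 0 0"
}}

```text
time_s: 22.13
position: [0.681, 0.0278, 0.0851]
tool_rot: [[0.214, 0.977, 0.001], [0.977, -0.214, -0.0], [0.0, 0.001, -1.0]]
ft_force: [-0.6, -0.4, -1.7]
grip_width: 0.0233
gripper_force: 59.7
```

{"fn": "servo_tool", "kwargs": {
  "deltas": "0 0 0 5 0 0 0; 0 0 0 5 0 0 0; 0 0 0 5 0 0 0; 0 0 0 3 0 0 0; 0 0 0 2 0 0 0; 0 0 0 0 0 0 0; 0 0 0 0 0 0 0; 0 0 0 0 0 0 0"
}}

```text
time_s: 22.8
position: [0.6806, 0.0279, 0.0655]
tool_rot: [[0.214, 0.977, -0.0], [0.977, -0.214, -0.0], [-0.0, -0.0, -1.0]]
ft_force: [-3.5, 0.2, 5.2]
grip_width: 0.023
gripper_force: 60.6
```

The gauge is seated at the same height as before. I'll release it, rise, and re-measure the blanks and trays.

{"fn": "servo_tool", "kwargs": {
  "deltas": "1 0 0 0 0 0 0; 1 0 0 0 0 0 0; 1 0 0 0 0 0 0; 1 0 0 0 0 0 0; 1 0 0 0 0 0 0; 1 0 0 0 0 0 0; 1 0 0 0 0 0 0; 1 0 0 0 0 0 0"
}}

```text
time_s: 23.47
position: [0.6808, 0.0278, 0.0648]
tool_rot: [[0.214, 0.977, -0.0], [0.977, -0.214, 0.0], [-0.0, -0.0, -1.0]]
ft_force: [-0.3, -0.0, -0.1]
grip_width: 0.0854
gripper_force: 0.0
```

{"fn": "servo_tool", "kwargs": {
  "deltas": "1 0 0 -20 0 0 0; 1 0 0 -30 0 0 0; 1 0 0 -35 0 0 0; 1 0 0 -35 0 0 0; 1 0 0 -30 0 0 0; 1 0 0 0 0 0 0; 1 0 0 0 0 0 0"
}}

```text
time_s: 24.05
position: [0.6813, 0.0278, 0.2167]
tool_rot: [[0.214, 0.977, 0.004], [0.977, -0.214, -0.001], [0.0, 0.004, -1.0]]
ft_force: [-0.5, 0.7, -1.5]
grip_width: 0.0854
gripper_force: 0.0
```

```bash
python3 - <<'E'
from h import *
rows()
P=fused();
for nm,Q in(("scene",P[0]),("side",P[1])):
  for yr in((.2,.5),(-.5,-.2)):
    for r,q in blobs(Q,.013,.03,(.28,.71),yr,res=.005,minn=150):
        print(nm,yr,np.round(r[0],1),np.round(r[1],1),round(r[2],1),len(q))
  for r,q in blobs(Q,.1,.12,(.62,.71),(-.02,.07)): print("gauge",np.round(r[0],1),np.round(r[1],1),round(r[2],1),np.median(q[:,2]))
go(511,181,150,83)
save(env.get_image("side"),"side7.png",s=1.4)
E
```

```text
scene centre [457.7  53.1] size [ 47.9 127. ] yaw -3.6 groove [479.7  51.7]
scene centre [ 500.5 -164. ] size [ 46.4 121.5] yaw -3.7 groove [ 522.5 -165.4]
scene centre [512.2 182.5] size [ 48.4 124.5] yaw -7.4 groove [534.  179.7]
scene centre [526.2 -52.5] size [ 47.3 123.9] yaw -2.2 groove [548.1 -53.4]
side centre [457.2  51. ] size [ 49.5 120. ] yaw -2.6 groove [479.2  50. ]
side centre [ 498.2 -165.9] size [ 49.1 120.3] yaw -3.2 groove [ 520.1 -167.1]
side centre [509.2 179.9] size [ 51.7 119.8] yaw -7.3 groove [531.  177.1]
side centre [523.7 -54.3] size [ 50.  119.9] yaw -2.2 groove [545.7 -55.1]
scene (0.2, 0.5) [503.9 372.6] [137.6 367.9] 80.4 691
scene (0.2, 0.5) [482.1 261.5] [ 26.8 336.2] 84.7 395
scene (-0.5, -0.2) [ 497.9 -335.6] [345.1 161.9] 0.6 1457
gauge [683.   29.1] [56.2 26.9] 81.4 0.10812248557310156
side (0.2, 0.5) [494.7 336.6] [179.6 367.3] 85.8 1558
side (-0.5, -0.2) [ 495.6 -338. ] [342.  162.7] 0.7 2751
gauge [678.4  27.3] [57.5 23.9] 79.2 0.10826509080842617
at [680.4  27.9 213.2] phi -12.38 tilt [-0.0029  0.0004] | shift [ 113.3 -198.1   63.7] turn z rad -1.6647 t 24.25
```

View pics/side7.png

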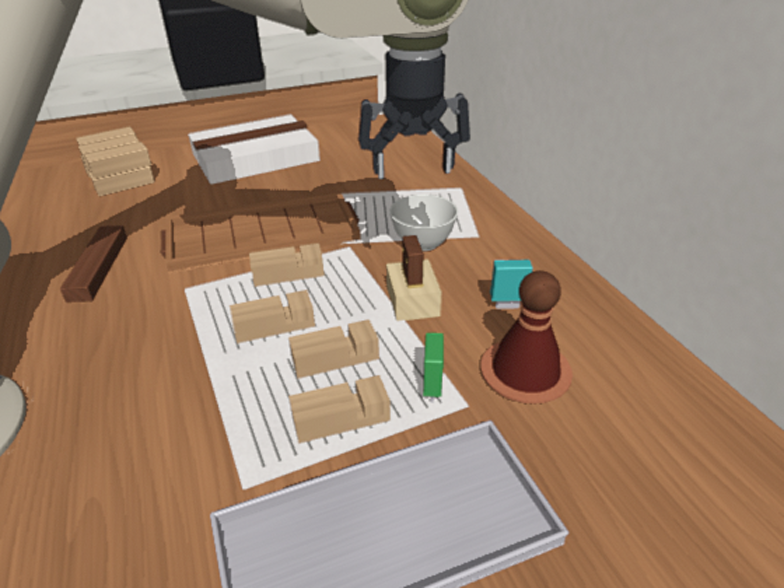

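The side view shows the gauge upright in its stand at (412,262) and all four blanks lying flat. The first has moved left, to (285,263).

```bash
python3 - <<'E'
from h import *
from scipy.optimize import differential_evolution as de
print(np.round(env.observe()["q"],1))
for Q in fused():
    q=Q[(Q[:,2]>.014)&(Q[:,2]<.026)&(Q[:,1]>.2)&(Q[:,1]<.48)&(Q[:,0]>.25)&(Q[:,0]<.73)][:,:2]*1000
    def f(v):
        a=np.radians(v[2]);d=q-v[:2];u=abs(d@[np.cos(a),np.sin(a)]);w=abs(d@[-np.sin(a),np.cos(a)])
        return -((u<176)&(w<86)&((u>162)|(w>72))).sum()
    r=de(f,[(460,540),(300,370),(-12,5)],seed=0,popsize=30);print(r.x.round(1),r.fun,len(q))
E
```

```text
[-7.6 36.3 52.  -0.  91.9  4.8]
[498.5 336.4  -4. ] -924.0 1019
[491.9 333.9  -4.1] -1321.0 1458
```

{"fn": "servo_tool", "kwargs": {
  "deltas": "1 14.2 -24.8 5 0 0 0; 1 14.2 -24.8 5 0 0 0; 1 14.2 -24.8 5 0 0 0; 1 14.2 -24.8 5 0 0 0; 1 14.2 -24.8 5 0 0 0; 1 14.2 -24.8 5 0 0 0; 1 14.2 -24.8 5 0 0 0; 1 14.2 -24.8 5 0 0 0"
}}

```text
time_s: 25.07
position: [0.5101, 0.1821, 0.1744]
tool_rot: [[0.214, 0.977, -0.0], [0.977, -0.214, -0.0], [-0.0, -0.0, -1.0]]
ft_force: [0.5, 0.7, 0.5]
grip_width: 0.0855
gripper_force: 0.0
```

{"fn": "servo_tool", "kwargs": {
  "deltas": "1 0 0 0 0 0 -0.119; 1 0 0 0 0 0 -0.119; 1 0 0 0 0 0 -0.119; 1 0 0 0 0 0 -0.119; 1 0 0 0 0 0 -0.119; 1 0 0 0 0 0 -0.119; 1 0 0 0 0 0 -0.119; 1 0 0 0 0 0 -0.119"
}}

```text
time_s: 25.73
position: [0.5113, 0.1813, 0.1745]
tool_rot: [[-0.676, 0.737, -0.001], [0.737, 0.676, -0.0], [0.0, -0.0, -1.0]]
ft_force: [-0.2, 0.6, -0.8]
grip_width: 0.0855
gripper_force: 0.0
```

{"fn": "servo_tool", "kwargs": {
  "deltas": "1 0 0 10 0 0 -0.119; 1 0 0 10 0 0 -0.119; 1 0 0 10 0 0 -0.119; 1 0 0 10 0 0 -0.119; 1 0 0 10 0 0 -0.119; 1 0 0 10 0 0 -0.118; 1 0 0 0 0 0 0; 1 0 0 0 0 0 0"
}}

```text
time_s: 26.4
position: [0.5112, 0.1813, 0.1146]
tool_rot: [[-0.992, 0.125, -0.001], [0.125, 0.992, -0.0], [0.001, -0.0, -1.0]]
ft_force: [-0.7, 0.5, 0.6]
grip_width: 0.0851
gripper_force: 0.0
```

```bash
python3 - <<'E'
from h import *
go(512,181,8,82.7)
save(env.get_image("wrist"),"wrist8.png",s=1.2)
E
```

```text
at [511.2 181.3 114.6] phi 82.82 tilt [-0.0011 -0.0001] | shift [ -0.9  -0.2 106.6] turn z rad 0.0021 t 26.4
```

View pics/wrist8.png

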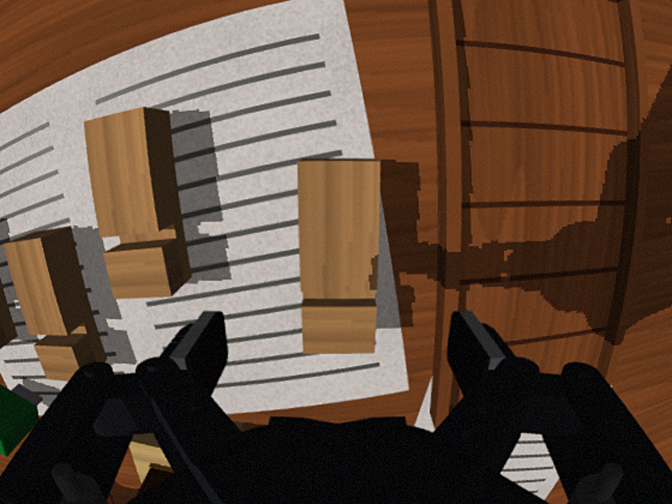

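The first blank is centred between the fingers (block at column 339, midpoint 337) and square to them. I'll descend and grip.

{"fn": "servo_tool", "kwargs": {
  "deltas": "1 -0.9 0 22 0 0 0; 1 0 0 24 0 0 0; 1 0 0 24 0 0 0; 1 0 0 20 0 0 0; 1 0 0 12 0 0 0; 1 0 0 4 0 0 0; 1 0 0 0 0 0 0; 0 0 0 0 0 0 0"
}}

```text
time_s: 27.12
position: [0.5129, 0.1813, 0.0097]
tool_rot: [[-0.992, 0.123, 0.002], [0.123, 0.992, 0.0], [-0.001, 0.0, -1.0]]
ft_force: [0.1, 0.7, -0.0]
grip_width: 0.0753
gripper_force: 0.0
```

{"fn": "servo_tool", "kwargs": {
  "deltas": "0 0 0 0 0 0 0; 0 0 0 0 0 0 0; 0 0 0 0 0 0 0; 0 0 0 0 0 0 0; 0 0 0 0 0 0 0; 0 0 0 0 0 0 0; 0 0 0 0 0 0 0"
}}

```text
time_s: 27.7
position: [0.5129, 0.1813, 0.01]
tool_rot: [[-0.993, 0.122, 0.002], [0.122, 0.993, 0.0], [-0.002, 0.001, -1.0]]
ft_force: [-1.0, 0.1, 5.2]
grip_width: 0.0454
gripper_force: 62.6
```

{"fn": "servo_tool", "kwargs": {
  "deltas": "0 0 0 -20 0 0 0; 0 0 0 -25 0 0 0; 0 0 0 -25 0 0 0; 0 0 0 -25 0 0 0; 0 0 0 -25 0 0 0; 0 0 0 -20 0 0 0; 0 0 0 0 0 0 0"
}}

```text
time_s: 28.28
position: [0.5138, 0.1815, 0.1529]
tool_rot: [[-0.993, 0.122, 0.008], [0.122, 0.993, 0.001], [-0.007, 0.002, -1.0]]
ft_force: [0.6, 0.5, -1.8]
grip_width: 0.0455
gripper_force: 62.3
```

```bash
python3 - <<'E'
from h import *
go(497,-337,145,0.6)
E
```

```text
at [513.8 181.5 152.9] phi 83.02 tilt [0.0075 0.0009] | shift [ -46.3 -516.7    7.3] turn z rad 1.4385 t 28.28
```

{"fn": "servo_tool", "kwargs": {
  "deltas": "0 -2.6 -28.7 0 0 0 0; 0 -2.6 -28.7 0 0 0 0; 0 -2.6 -28.7 0 0 0 0; 0 -2.6 -28.7 0 0 0 0; 0 -2.6 -28.7 0 0 0 0; 0 -2.6 -28.7 0 0 0 0; 0 -2.6 -28.7 0 0 0 0; 0 -2.6 -28.7 0 0 0 0"
}}

```text
time_s: 28.95
position: [0.5042, -0.0504, 0.1477]
tool_rot: [[-0.993, 0.122, -0.002], [0.122, 0.993, 0.001], [0.002, 0.0, -1.0]]
ft_force: [-0.1, -0.5, -1.9]
grip_width: 0.0451
gripper_force: 62.3
```

{"fn": "servo_tool", "kwargs": {
  "deltas": "0 -2.6 -28.7 0 0 0 0; 0 -2.6 -28.7 0 0 0 0; 0 -2.6 -28.7 0 0 0 0; 0 -2.6 -28.7 0 0 0 0; 0 -2.6 -28.7 0 0 0 0; 0 -2.6 -28.7 0 0 0 0; 0 -2.6 -28.7 0 0 0 0; 0 -2.6 -28.7 0 0 0 0"
}}

```text
time_s: 29.62
position: [0.4971, -0.2808, 0.1475]
tool_rot: [[-0.993, 0.122, -0.001], [0.122, 0.993, 0.001], [0.002, 0.001, -1.0]]
ft_force: [0.9, 0.7, -1.7]
grip_width: 0.0452
gripper_force: 62.3
```

{"fn": "servo_tool", "kwargs": {
  "deltas": "0 -2.6 -28.7 0 0 0 0; 0 -2.6 -28.7 0 0 0 0; 0 0 0 0 0 0 0.12; 0 0 0 0 0 0 0.12; 0 0 0 0 0 0 0.12; 0 0 0 0 0 0 0.12; 0 0 0 0 0 0 0.12; 0 0 0 0 0 0 0.12"
}}

```text
time_s: 30.28
position: [0.4955, -0.3369, 0.1473]
tool_rot: [[-0.661, 0.75, -0.002], [0.75, 0.661, 0.002], [0.002, -0.0, -1.0]]
ft_force: [-0.1, -0.2, -2.0]
grip_width: 0.0447
gripper_force: 62.4
```

{"fn": "servo_tool", "kwargs": {
  "deltas": "0 0 0 0 0 0 0.12; 0 0 0 0 0 0 0.12; 0 0 0 0 0 0 0.12; 0 0 0 0 0 0 0.12; 0 0 0 0 0 0 0.12; 0 0 0 0 0 0 0.12; 0 0 0 0 0 0 0; 0 0 0 0 0 0 0"
}}

```text
time_s: 30.95
position: [0.4957, -0.3369, 0.1478]
tool_rot: [[-0.013, 1.0, -0.001], [1.0, 0.013, 0.001], [0.001, -0.001, -1.0]]
ft_force: [-0.0, 0.3, -1.8]
grip_width: 0.0448
gripper_force: 62.5
```

```bash
python3 - <<'E'
from h import *
go(497,-337,17,0.6)
E
```

```text
at [ 495.7 -336.9  147.8] phi 0.72 tilt [-0.0011  0.0011] | shift [ -0.2   1.4 130.8] turn z rad 0.0021 t 30.95
```

{"fn": "servo_tool", "kwargs": {
  "deltas": "0 0 1.4 24 0 0 0; 0 0 0 26 0 0 0; 0 0 0 26 0 0 0; 0 0 0 24 0 0 0; 0 0 0 16 0 0 0; 0 0 0 10 0 0 0; 0 0 0 5 0 0 0; 0 0 0 0 0 0 0"
}}

```text
time_s: 31.62
position: [0.4973, -0.3372, 0.0174]
tool_rot: [[-0.01, 1.0, -0.0], [1.0, 0.01, 0.0], [0.0, -0.0, -1.0]]
ft_force: [0.0, 0.2, -2.6]
grip_width: 0.0453
gripper_force: 62.5
```

{"fn": "servo_tool", "kwargs": {
  "deltas": "0 0 0 0 0 0 0; 0 0 0 0 0 0 0"
}}

```text
time_s: 31.78
position: [0.4978, -0.3376, 0.0188]
tool_rot: [[-0.01, 1.0, 0.001], [1.0, 0.01, -0.001], [-0.001, 0.001, -1.0]]
ft_force: [0.5, -0.1, -1.4]
grip_width: 0.0453
gripper_force: 62.5
```

{"fn": "servo_tool", "kwargs": {
  "deltas": "0 0 0 2.5 0 0 0; 0 0 0 0 0 0 0; 0 0 0 0 0 0 0; 1 0 0 0 0 0 0; 1 0 0 0 0 0 0; 1 0 0 0 0 0 0; 1 0 0 0 0 0 0; 1 0 0 0 0 0 0"
}}

```text
time_s: 32.45
position: [0.4973, -0.3372, 0.0153]
tool_rot: [[-0.009, 1.0, -0.0], [1.0, 0.009, 0.0], [0.0, -0.0, -1.0]]
ft_force: [0.3, 0.1, 0.8]
grip_width: 0.0857
gripper_force: 0.0
```

{"fn": "servo_tool", "kwargs": {
  "deltas": "1 0 0 -18 0 0 0; 1 0 0 -26 0 0 0; 1 0 0 -26 0 0 0; 1 0 0 -26 0 0 0; 1 0 0 -24 0 0 0; 1 0 0 0 0 0 0"
}}

```text
time_s: 32.95
position: [0.4988, -0.3385, 0.1403]
tool_rot: [[-0.009, 1.0, 0.006], [1.0, 0.009, -0.006], [-0.006, 0.006, -1.0]]
ft_force: [0.6, -0.2, 1.3]
grip_width: 0.0852
gripper_force: 0.0
```

{"fn": "servo_tool", "kwargs": {
  "deltas": "1 28 -2.8 0 0 0 0; 1 28 -2.8 0 0 0 0; 1 28 -2.8 0 0 0 0; 1 28 -2.8 0 0 0 0; 1 28 -2.8 0 0 0 0; 1 28 -2.8 0 0 0 0; 1 28 -2.8 0 0 0 0; 1 28 -2.8 0 0 0 0"
}}

```text
time_s: 33.62
position: [0.4724, -0.1121, 0.1349]
tool_rot: [[-0.009, 1.0, -0.001], [1.0, 0.009, 0.0], [0.0, -0.001, -1.0]]
ft_force: [1.1, 0.7, 0.2]
grip_width: 0.0854
gripper_force: 0.0
```

{"fn": "servo_tool", "kwargs": {
  "deltas": "1 28 -2.8 0 0 0 0; 1 28 -2.8 0 0 0 0; 1 28 -2.8 0 0 0 0; 1 28 -2.8 0 0 0 0; 1 28 -2.8 0 0 0 0; 1 25 -4 0 0 0 0; 1 0 0 0 0 0 -0.12; 1 0 0 0 0 0 -0.12"
}}

```text
time_s: 34.28
position: [0.4529, 0.0527, 0.135]
tool_rot: [[-0.254, 0.967, -0.001], [0.967, 0.254, 0.0], [0.0, -0.001, -1.0]]
ft_force: [0.1, -0.1, -0.2]
grip_width: 0.0854
gripper_force: 0.0
```

{"fn": "servo_tool", "kwargs": {
  "deltas": "1 0 0 0 0 0 -0.12; 1 0 0 0 0 0 -0.12; 1 0 0 0 0 0 -0.12; 1 0 0 0 0 0 -0.12; 1 0 0 0 0 0 -0.12; 1 0 0 0 0 0 -0.12; 1 0 0 0 0 0 -0.12; 1 0 0 0 0 0 -0.12"
}}

```text
time_s: 34.95
position: [0.4532, 0.0514, 0.1349]
tool_rot: [[-0.937, 0.348, -0.001], [0.348, 0.937, 0.0], [0.001, -0.0, -1.0]]
ft_force: [0.9, 1.0, -0.6]
grip_width: 0.0853
gripper_force: 0.0
```

{"fn": "servo_tool", "kwargs": {
  "deltas": "1 0 0 0 0 0 -0.12; 1 0 0 0 0 0 -0.12; 1 0 0 0 0 0 -0.073; 1 0 0 0 0 0 0; 1 0 0 0 0 0 0"
}}

```text
time_s: 35.37
position: [0.4533, 0.0514, 0.1351]
tool_rot: [[-0.999, 0.051, -0.0], [0.051, 0.999, 0.0], [0.0, 0.0, -1.0]]
ft_force: [0.1, -0.5, -0.1]
grip_width: 0.0855
gripper_force: 0.0
```

```bash
python3 - <<'E'
from h import *
P=fused()
for Q in P:
    for yr,z in(((-.25,.25),(.034,.046)),((-.45,-.25),(.04,.052))):
        for r,q in blobs(Q,*z,(.33,.66),yr): print(yr,np.round(r[0],1),np.round(r[1],1),round(r[2],1),len(q),np.median(q[:,2]).round(4))
go(458.5,52,8,87.4)
E
```

```text
(-0.25, 0.25) [460.2  52.2] [ 48.3 124.5] 86.7 433 0.0388
(-0.25, 0.25) [ 501.1 -164. ] [ 46.5 123.3] 86.6 536 0.0389
(-0.25, 0.25) [526.3 -52.8] [ 47.8 123.7] 87.1 569 0.0389
(-0.25, 0.25) [ 635.5 -178.4] [38.6  4.8] 63.9 87 0.04
(-0.25, 0.25) [648.2  -8.6] [ 1.4 18. ] 74.3 15 0.0412
(-0.45, -0.25) [ 498.6 -335.6] [ 51.9 120.1] 0.5 774 0.045
(-0.25, 0.25) [457.1  51.8] [ 51.6 119.6] 87.1 807 0.039
(-0.25, 0.25) [ 498.2 -165.7] [ 49.1 120.2] 86.4 1355 0.039
(-0.25, 0.25) [523.8 -54.8] [ 49.  119.9] 87.9 987 0.0389
(-0.25, 0.25) [ 614.9 -192. ] [ 5.2 23.5] 63.6 69 0.0406
(-0.25, 0.25) [648.   30.9] [23.2 92.5] 0.5 103 0.0417
(-0.45, -0.25) [ 496.3 -338. ] [ 46.9 120.7] 0.6 2373 0.0451
at [453.4  51.4 135.2] phi 87.08 tilt [-0.0003  0.0001] | shift [ -5.1   0.8 127.2] turn z rad -0.0056 t 35.47
```

The first blank lies flat in the steel tray (top at 45 mm, centre 497,−337). Now picking the second.

{"fn": "servo_tool", "kwargs": {
  "deltas": "1 -5.1 0.8 22 0 0 0; 1 0 0 26 0 0 0; 1 0 0 26 0 0 0; 1 0 0 24 0 0 0; 1 0 0 16 0 0 0; 1 0 0 9 0 0 0; 1 0 0 3 0 0 0; 1 0 0 0 0 0 0"
}}

```text
time_s: 36.13
position: [0.4587, 0.0519, 0.0092]
tool_rot: [[-0.999, 0.049, -0.0], [0.049, 0.999, 0.0], [0.0, 0.0, -1.0]]
ft_force: [0.3, -0.8, 1.0]
grip_width: 0.0856
gripper_force: 0.0
```

{"fn": "servo_tool", "kwargs": {
  "deltas": "0 0 0 0 0 0 0; 0 0 0 0 0 0 0; 0 0 0 0 0 0 0; 0 0 0 0 0 0 0; 0 0 0 0 0 0 0; 0 0 0 0 0 0 0; 0 0 0 0 0 0 0; 0 0 0 0 0 0 0"
}}

```text
time_s: 36.8
position: [0.4591, 0.0519, 0.0103]
tool_rot: [[-0.999, 0.049, 0.002], [0.049, 0.999, -0.0], [-0.002, -0.0, -1.0]]
ft_force: [-1.0, 0.6, 6.5]
grip_width: 0.0453
gripper_force: 62.0
```

{"fn": "servo_tool", "kwargs": {
  "deltas": "0 0 0 -20 0 0 0; 0 0 0 -25 0 0 0; 0 0 0 -25 0 0 0; 0 0 0 -25 0 0 0; 0 0 0 -25 0 0 0; 0 0 0 -10 0 0 0; 0 0 0 0 0 0 0; 0 0 0 0 0 0 0"
}}

```text
time_s: 37.47
position: [0.4584, 0.052, 0.1394]
tool_rot: [[-0.999, 0.049, 0.001], [0.049, 0.999, -0.0], [-0.001, -0.0, -1.0]]
ft_force: [-0.5, 0.4, -1.8]
grip_width: 0.0451
gripper_force: 62.2
```

```bash
python3 - <<'E'
from h import *
go(590.3,328.9,140,-4)
E
```

```text
at [458.4  52.  139.4] phi 87.2 tilt [ 0.0006 -0.0001] | shift [-118.2  283.    -0.6] turn z rad 1.5918 t 37.47
```

{"fn": "servo_tool", "kwargs": {
  "deltas": "0 -11.8 28.3 0 0 0 0; 0 -11.8 28.3 0 0 0 0; 0 -11.8 28.3 0 0 0 0; 0 -11.8 28.3 0 0 0 0; 0 -11.8 28.3 0 0 0 0; 0 -11.8 28.3 0 0 0 0; 0 -11.8 28.3 0 0 0 0; 0 -11.8 28.3 0 0 0 0"
}}

```text
time_s: 38.13
position: [0.5637, 0.2748, 0.1373]
tool_rot: [[-0.999, 0.049, -0.003], [0.049, 0.999, -0.001], [0.003, -0.001, -1.0]]
ft_force: [0.3, -0.2, -2.2]
grip_width: 0.0448
gripper_force: 62.3
```

{"fn": "servo_tool", "kwargs": {
  "deltas": "0 -11.8 28.3 0 0 0 0; 0 -11.8 28.3 0 0 0 0; 0 0 0 0 0 0 0.12; 0 0 0 0 0 0 0.12; 0 0 0 0 0 0 0.12; 0 0 0 0 0 0 0.12; 0 0 0 0 0 0 0.12; 0 0 0 0 0 0 0.12"
}}

```text
time_s: 38.8
position: [0.5897, 0.3286, 0.1369]
tool_rot: [[-0.715, 0.7, -0.003], [0.7, 0.715, -0.001], [0.002, -0.003, -1.0]]
ft_force: [-0.3, -0.6, -2.6]
grip_width: 0.0452
gripper_force: 62.4
```

{"fn": "servo_tool", "kwargs": {
  "deltas": "0 0 0 0 0 0 0.12; 0 0 0 0 0 0 0.12; 0 0 0 0 0 0 0.12; 0 0 0 0 0 0 0.12; 0 0 0 0 0 0 0.12; 0 0 0 0 0 0 0.12; 0 0 0 0 0 0 0.12; 0 0 0 0 0 0 0.03"
}}

```text
time_s: 39.47
position: [0.5897, 0.3286, 0.137]
tool_rot: [[0.074, 0.997, -0.003], [0.997, -0.074, -0.001], [-0.001, -0.003, -1.0]]
ft_force: [0.7, 0.3, -1.6]
grip_width: 0.0451
gripper_force: 62.4
```

{"fn": "servo_tool", "kwargs": {
  "deltas": "0 0 0 0 0 0 0; 0 0 0 0 0 0 0; 0 0 0 0 0 0 0"
}}

```text
time_s: 39.72
position: [0.59, 0.3287, 0.1382]
tool_rot: [[0.067, 0.998, -0.002], [0.998, -0.067, -0.001], [-0.001, -0.002, -1.0]]
ft_force: [0.0, 0.3, -1.5]
grip_width: 0.0449
gripper_force: 62.4
```

```bash
python3 - <<'E'
from h import *
go(590.3,328.9,16.5,-4)
save(env.get_image("wrist"),"wrist9.png",s=1.2)
E
```

```text
at [590.  328.7 138.2] phi -3.83 tilt [-0.0017 -0.0005] | shift [  0.3   0.5 121.7] turn z rad 0.0031 t 39.72
```

View pics/wrist9.png

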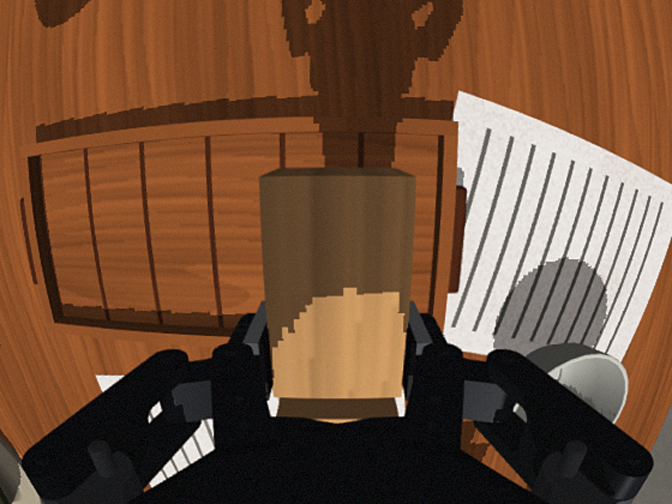

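The tray is square to the held blank, there's clear space under it, and the bowl at (570,390) is clear of the fingers. I'll lower it.

{"fn": "servo_tool", "kwargs": {
  "deltas": "0 0 0 22 0 0 0; 0 0 0 26 0 0 0; 0 0 0 26 0 0 0; 0 0 0 20 0 0 0; 0 0 0 14 0 0 0; 0 0 0 8 0 0 0; 0 0 0 4 0 0 0; 0 0 0 0 0 0 0"
}}

```text
time_s: 40.43
position: [0.5902, 0.3288, 0.0189]
tool_rot: [[0.068, 0.998, -0.001], [0.998, -0.068, -0.0], [-0.0, -0.001, -1.0]]
ft_force: [-0.1, 0.1, -1.7]
grip_width: 0.0453
gripper_force: 62.5
```

{"fn": "servo_tool", "kwargs": {
  "deltas": "0 0 0 1 0 0 0; 0 0 0 0 0 0 0; 0 0 0 0 0 0 0"
}}

```text
time_s: 40.68
position: [0.5906, 0.329, 0.0193]
tool_rot: [[0.068, 0.998, 0.001], [0.998, -0.068, 0.001], [0.001, 0.001, -1.0]]
ft_force: [-0.1, 0.0, -1.6]
grip_width: 0.045
gripper_force: 62.5
```

{"fn": "servo_tool", "kwargs": {
  "deltas": "0 0 0 3 0 0 0; 0 0 0 0 0 0 0; 0 0 0 0 0 0 0; 1 0 0 0 0 0 0; 1 0 0 0 0 0 0; 1 0 0 0 0 0 0; 1 0 0 0 0 0 0; 1 0 0 0 0 0 0"
}}

```text
time_s: 41.35
position: [0.5902, 0.3288, 0.0152]
tool_rot: [[0.068, 0.998, -0.0], [0.998, -0.068, -0.0], [-0.0, -0.0, -1.0]]
ft_force: [0.7, 0.0, -0.5]
grip_width: 0.0855
gripper_force: 0.0
```

{"fn": "servo_tool", "kwargs": {
  "deltas": "1 0 0 -18 0 0 0; 1 0 0 -26 0 0 0; 1 0 0 -26 0 0 0; 1 0 0 -26 0 0 0; 1 0 0 -26 0 0 0; 1 0 0 0 0 0 0"
}}

```text
time_s: 41.85
position: [0.5921, 0.3296, 0.1432]
tool_rot: [[0.068, 0.998, 0.009], [0.998, -0.068, 0.003], [0.004, 0.009, -1.0]]
ft_force: [0.7, 0.2, 1.1]
grip_width: 0.0854
gripper_force: 0.0
```

{"fn": "servo_tool", "kwargs": {
  "deltas": "1 -27.6 -2.7 0 0 0 0; 1 -27.6 -2.7 0 0 0 0; 1 -27.6 -2.7 0 0 0 0; 1 -27.6 -2.7 0 0 0 0; 1 -27.6 -2.7 0 0 0 0; 1 -27.6 -2.7 0 0 0 0; 1 -27.6 -2.7 0 0 0 0; 1 -27.6 -2.7 0 0 0 0"
}}

```text
time_s: 42.52
position: [0.5532, 0.1088, 0.137]
tool_rot: [[0.068, 0.998, -0.0], [0.998, -0.068, -0.0], [-0.0, -0.0, -1.0]]
ft_force: [0.4, -0.1, -0.4]
grip_width: 0.085
gripper_force: 0.0
```

{"fn": "servo_tool", "kwargs": {
  "deltas": "1 -27.6 -2.7 0 0 0 0; 1 -27.6 -2.7 0 0 0 0; 1 -27.6 -2.7 0 0 0 0; 1 -27.6 -2.7 0 0 0 0; 1 -27.6 -2.7 0 0 0 0; 1 -27.6 -2.7 0 0 0 0; 1 0 0 0 0 0 -0.12; 1 0 0 0 0 0 -0.12"
}}

```text
time_s: 43.18
position: [0.526, -0.0556, 0.1371]
tool_rot: [[-0.174, 0.985, -0.0], [0.985, 0.174, 0.0], [0.0, -0.0, -1.0]]
ft_force: [0.6, -0.3, 1.0]
grip_width: 0.0856
gripper_force: 0.0
```

{"fn": "servo_tool", "kwargs": {
  "deltas": "1 0 0 0 0 0 -0.12; 1 0 0 0 0 0 -0.12; 1 0 0 0 0 0 -0.12; 1 0 0 0 0 0 -0.12; 1 0 0 0 0 0 -0.12; 1 0 0 0 0 0 -0.12; 1 0 0 0 0 0 -0.12; 1 0 0 0 0 0 -0.12"
}}

```text
time_s: 43.85
position: [0.5262, -0.0541, 0.1371]
tool_rot: [[-0.908, 0.419, -0.0], [0.419, 0.908, 0.0], [0.0, -0.0, -1.0]]
ft_force: [0.5, -0.2, 0.4]
grip_width: 0.0855
gripper_force: 0.0
```

{"fn": "servo_tool", "kwargs": {
  "deltas": "1 0 0 0 0 0 -0.12; 1 0 0 0 0 0 -0.12; 1 0 0 0 0 0 -0.12; 1 0 0 0 0 0 -0.04; 1 0 0 0 0 0 0; 1 0 0 0 0 0 0"
}}

```text
time_s: 44.35
position: [0.5262, -0.0541, 0.1371]
tool_rot: [[-0.999, 0.04, -0.0], [0.04, 0.999, 0.0], [0.0, 0.0, -1.0]]
ft_force: [-0.0, 0.1, 0.1]
grip_width: 0.0855
gripper_force: 0.0
```

```bash
python3 - <<'E'
from h import *
P=fused()
for Q in P:
    for yr,z in(((-.25,.2),(.034,.046)),((.24,.45),(.04,.052))):
        for r,q in blobs(Q,*z,(.33,.66),yr): print(yr,np.round(r[0],1),np.round(r[1],1),round(r[2],1),len(q),np.median(q[:,2]).round(4))
go(526,-53.7,9,87.6)
E
```

```text
(-0.25, 0.2) [ 500.1 -164.1] [ 46.1 122.5] 86.5 530 0.0388
(-0.25, 0.2) [527.2 -52.3] [ 47.4 123.9] 87.7 566 0.0389
(-0.25, 0.2) [ 636.2 -177.7] [40.3  6.9] 62.5 89 0.0399
(-0.25, 0.2) [648.9  -5.6] [ 8.1 21.8] 69.8 18 0.0432
(0.24, 0.45) [590.9 328.5] [122.   50.5] 85.9 430 0.0449
(-0.25, 0.2) [ 498.3 -165.6] [ 49.8 120.4] 86.3 1359 0.0391
(-0.25, 0.2) [523.8 -54. ] [ 50.2 120.2] 88.3 983 0.0389
(-0.25, 0.2) [ 614.8 -192.8] [ 6.6 23.5] 69.2 64 0.0403
(-0.25, 0.2) [654.1  21.1] [72.6 23.7] 79.0 94 0.0421
(0.24, 0.45) [567.5 301.1] [67.   8.3] 86.0 32 0.0444
at [526.3 -54.1 137.2] phi 87.69 tilt [-0.0001  0.0001] | shift [  0.3   0.4 128.2] turn z rad 0.0017 t 44.45
```

{"fn": "servo_tool", "kwargs": {
  "deltas": "1 0 0 22 0 0 0; 1 0 0 26 0 0 0; 1 0 0 26 0 0 0; 1 0 0 26 0 0 0; 1 0 0 16 0 0 0; 1 0 0 9 0 0 0; 1 0 0 3 0 0 0; 1 0 0 0 0 0 0"
}}

```text
time_s: 45.12
position: [0.5264, -0.0541, 0.0092]
tool_rot: [[-0.999, 0.039, -0.0], [0.039, 0.999, 0.0], [0.0, 0.0, -1.0]]
ft_force: [-0.5, -0.7, 0.5]
grip_width: 0.0855
gripper_force: 0.0
```

{"fn": "servo_tool", "kwargs": {
  "deltas": "0 0 0 0 0 0 0; 0 0 0 0 0 0 0; 0 0 0 0 0 0 0; 0 0 0 0 0 0 0; 0 0 0 0 0 0 0; 0 0 0 0 0 0 0; 0 0 0 0 0 0 0; 0 0 0 0 0 0 0"
}}

```text
time_s: 45.78
position: [0.5268, -0.0542, 0.0104]
tool_rot: [[-0.999, 0.039, 0.002], [0.039, 0.999, -0.0], [-0.002, -0.0, -1.0]]
ft_force: [-0.8, 0.1, 5.3]
grip_width: 0.0451
gripper_force: 62.4
```

{"fn": "servo_tool", "kwargs": {
  "deltas": "0 0 0 -20 0 0 0; 0 0 0 -25 0 0 0; 0 0 0 -25 0 0 0; 0 0 0 -25 0 0 0; 0 0 0 -25 0 0 0; 0 0 0 -10 0 0 0; 0 0 0 0 0 0 0; 0 0 0 0 0 0 0"
}}

```text
time_s: 46.45
position: [0.5261, -0.054, 0.1394]
tool_rot: [[-0.999, 0.039, 0.0], [0.039, 0.999, -0.0], [-0.0, -0.0, -1.0]]
ft_force: [-0.1, 0.1, -2.7]
grip_width: 0.045
gripper_force: 62.2
```

{"fn": "servo_tool", "kwargs": {
  "deltas": "0 3.3 27.7 0 0 0 0; 0 3.3 27.7 0 0 0 0; 0 3.3 27.7 0 0 0 0; 0 3.3 27.7 0 0 0 0; 0 3.3 27.7 0 0 0 0; 0 3.3 27.7 0 0 0 0; 0 3.3 27.7 0 0 0 0; 0 3.3 27.7 0 0 0 0"
}}

```text
time_s: 47.12
position: [0.5075, 0.1696, 0.1378]
tool_rot: [[-0.999, 0.039, -0.003], [0.039, 0.999, -0.0], [0.003, -0.0, -1.0]]
ft_force: [1.5, -0.5, -2.9]
grip_width: 0.0447
gripper_force: 62.2
```

{"fn": "servo_tool", "kwargs": {
  "deltas": "0 3.3 27.7 0 0 0 0; 0 3.3 27.7 0 0 0 0; 0 3.3 27.7 0 0 0 0; 0 3.3 27.7 0 0 0 0; 0 3.3 27.7 0 0 0 0; 0 3.3 27.7 0 0 0 0; 0 0 0 0 0 0 0.12; 0 0 0 0 0 0 0.12"
}}

```text
time_s: 47.78
position: [0.494, 0.3364, 0.1372]
tool_rot: [[-0.961, 0.278, -0.003], [0.278, 0.961, -0.001], [0.003, -0.002, -1.0]]
ft_force: [-0.4, -0.2, -2.8]
grip_width: 0.0453
gripper_force: 62.4
```

{"fn": "servo_tool", "kwargs": {
  "deltas": "0 0 0 0 0 0 0.12; 0 0 0 0 0 0 0.12; 0 0 0 0 0 0 0.12; 0 0 0 0 0 0 0.12; 0 0 0 0 0 0 0.12; 0 0 0 0 0 0 0.12; 0 0 0 0 0 0 0.12; 0 0 0 0 0 0 0.12"
}}

```text
time_s: 48.45
position: [0.4945, 0.3349, 0.1374]
tool_rot: [[-0.32, 0.947, -0.003], [0.947, 0.32, -0.001], [-0.0, -0.003, -1.0]]
ft_force: [-0.3, -0.3, -2.5]
grip_width: 0.045
gripper_force: 62.4
```

{"fn": "servo_tool", "kwargs": {
  "deltas": "0 0 0 0 0 0 0.12; 0 0 0 0 0 0 0.12; 0 0 0 0 0 0 0.12; 0 0 0 0 0 0 0.04; 0 0 0 0 0 0 0; 0 0 0 0 0 0 0; 0 0 0 0 0 0 0"
}}

```text
time_s: 49.03
position: [0.4949, 0.3351, 0.1385]
tool_rot: [[0.066, 0.998, -0.001], [0.998, -0.066, -0.001], [-0.001, -0.001, -1.0]]
ft_force: [1.0, -0.6, -2.3]
grip_width: 0.045
gripper_force: 62.4
```

```bash
python3 - <<'E'
from h import *
go(495.5,335.5,16,-4)
E
```

```text
at [494.9 335.1 138.5] phi -3.81 tilt [-0.0014 -0.0006] | shift [  0.6   0.8 122.5] turn z rad 0.0033 t 49.03
```

{"fn": "servo_tool", "kwargs": {
  "deltas": "0 0 0 22 0 0 0; 0 0 0 26 0 0 0; 0 0 0 26 0 0 0; 0 0 0 22 0 0 0; 0 0 0 14 0 0 0; 0 0 0 9 0 0 0; 0 0 0 4 0 0 0; 0 0 0 1 0 0 0"
}}

```text
time_s: 49.7
position: [0.4947, 0.335, 0.0164]
tool_rot: [[0.067, 0.998, -0.001], [0.998, -0.067, -0.001], [-0.001, -0.001, -1.0]]
ft_force: [-7.8, -4.6, 15.2]
grip_width: 0.0452
gripper_force: 64.6
```

{"fn": "servo_tool", "kwargs": {
  "deltas": "0 0 0 0 0 0 0; 0 0 0 0 0 0 0; 0 0 0 0 0 0 0; 1 0 0 0 0 0 0; 1 0 0 0 0 0 0; 1 0 0 0 0 0 0; 1 0 0 0 0 0 0; 1 0 0 0 0 0 0"
}}

```text
time_s: 50.37
position: [0.4953, 0.3353, 0.0153]
tool_rot: [[0.068, 0.998, 0.0], [0.998, -0.068, 0.0], [0.0, 0.0, -1.0]]
ft_force: [-0.1, -0.0, 0.8]
grip_width: 0.0854
gripper_force: 0.0
```

{"fn": "servo_tool", "kwargs": {
  "deltas": "1 0 0 -18 0 0 0; 1 0 0 -26 0 0 0; 1 0 0 -26 0 0 0; 1 0 0 -26 0 0 0; 1 0 0 -26 0 0 0; 1 0 0 0 0 0 0"
}}

```text
time_s: 50.87
position: [0.4971, 0.3361, 0.1426]
tool_rot: [[0.068, 0.998, 0.008], [0.998, -0.068, 0.004], [0.004, 0.008, -1.0]]
ft_force: [0.7, 0.4, 0.6]
grip_width: 0.0853
gripper_force: 0.0
```

{"fn": "servo_tool", "kwargs": {
  "deltas": "1 -27.7 2.1 0 0 0 0; 1 -27.7 2.1 0 0 0 0; 1 -27.7 2.1 0 0 0 0; 1 -27.7 2.1 0 0 0 0; 1 -27.7 2.1 0 0 0 0; 1 -27.7 2.1 0 0 0 0; 1 -27.7 2.1 0 0 0 0; 1 -27.7 2.1 0 0 0 0"
}}

```text
time_s: 51.53
position: [0.4966, 0.1117, 0.1369]
tool_rot: [[0.068, 0.998, -0.0], [0.998, -0.068, 0.0], [0.0, -0.0, -1.0]]
ft_force: [0.5, -0.1, 0.3]
grip_width: 0.0854
gripper_force: 0.0
```

{"fn": "servo_tool", "kwargs": {
  "deltas": "1 -27.7 2.1 0 0 0 0; 1 -27.7 2.1 0 0 0 0; 1 -27.7 2.1 0 0 0 0; 1 -27.7 2.1 0 0 0 0; 1 -27.7 2.1 0 0 0 0; 1 -27.7 2.1 0 0 0 0; 1 -27.7 2.1 0 0 0 0; 1 -27.7 2.1 0 0 0 0"
}}

```text
time_s: 52.2
position: [0.4983, -0.1106, 0.1369]
tool_rot: [[0.068, 0.998, -0.0], [0.998, -0.068, 0.0], [0.0, -0.0, -1.0]]
ft_force: [-0.2, 0.1, 0.8]
grip_width: 0.0855
gripper_force: 0.0
```

{"fn": "servo_tool", "kwargs": {
  "deltas": "1 -27.7 2.1 0 0 0 0; 1 -27.7 2.1 0 0 0 0; 1 0 0 0 0 0 -0.12; 1 0 0 0 0 0 -0.12; 1 0 0 0 0 0 -0.12; 1 0 0 0 0 0 -0.12; 1 0 0 0 0 0 -0.12; 1 0 0 0 0 0 -0.12"
}}

```text
time_s: 52.87
position: [0.4989, -0.1648, 0.1368]
tool_rot: [[-0.611, 0.791, -0.0], [0.791, 0.611, 0.0], [0.0, -0.0, -1.0]]
ft_force: [-0.3, -0.0, 0.2]
grip_width: 0.0851
gripper_force: 0.0
```

{"fn": "servo_tool", "kwargs": {
  "deltas": "1 0 0 0 0 0 -0.12; 1 0 0 0 0 0 -0.12; 1 0 0 0 0 0 -0.12; 1 0 0 0 0 0 -0.12; 1 0 0 0 0 0 -0.12; 1 0 0 0 0 0 -0.12; 1 0 0 0 0 0 -0.12; 1 0 0 0 0 0 -0.016"
}}

```text
time_s: 53.53
position: [0.4989, -0.1648, 0.1369]
tool_rot: [[-0.998, 0.058, -0.0], [0.058, 0.998, 0.0], [0.0, 0.0, -1.0]]
ft_force: [0.4, 0.3, 0.3]
grip_width: 0.0857
gripper_force: 0.0
```

```bash
python3 - <<'E'
from h import *
P=fused()
for Q in P:
    for yr,z in(((-.25,.2),(.034,.046)),((.24,.45),(.04,.052))):
        for r,q in blobs(Q,*z,(.33,.66),yr): print(yr,np.round(r[0],1),np.round(r[1],1),round(r[2],1),len(q),np.median(q[:,2]).round(4))
go(500.3,-165.2,9,86.4)
E
```

```text
(-0.25, 0.2) [ 500.9 -164. ] [ 46.1 122.2] 86.4 530 0.039
(-0.25, 0.2) [ 635.4 -178.7] [38.3  5.5] 63.3 91 0.0399
(0.24, 0.45) [497.  337.5] [125.4  51.8] 86.7 359 0.0446
(0.24, 0.45) [590.5 328.5] [122.   50.4] 86.8 426 0.0449
(-0.25, 0.2) [ 498.1 -166.6] [ 50.3 120.1] 86.0 1372 0.039
(-0.25, 0.2) [ 614.8 -192.4] [ 5.3 23.4] 67.4 68 0.0404
(-0.25, 0.2) [647.8  28.2] [23.  87.5] 0.9 93 0.0414
(0.24, 0.45) [492.8 333.1] [125.2  45.9] 86.3 413 0.0449
at [ 498.9 -164.8  137. ] phi 86.23 tilt [-0.0004  0.0002] | shift [ -1.4  -0.4 128. ] turn z rad -0.0029 t 53.63
```

{"fn": "servo_tool", "kwargs": {
  "deltas": "1 -1.4 0 22 0 0 0; 1 0 0 26 0 0 0; 1 0 0 26 0 0 0; 1 0 0 26 0 0 0; 1 0 0 16 0 0 0; 1 0 0 9 0 0 0; 1 0 0 3 0 0 0; 1 0 0 0 0 0 0"
}}

```text
time_s: 54.3
position: [0.5005, -0.165, 0.0092]
tool_rot: [[-0.998, 0.064, -0.0], [0.064, 0.998, 0.0], [0.0, 0.0, -1.0]]
ft_force: [-1.6, -0.3, 0.9]
grip_width: 0.0856
gripper_force: 0.0
```

{"fn": "servo_tool", "kwargs": {
  "deltas": "0 0 0 0 0 0 0; 0 0 0 0 0 0 0; 0 0 0 0 0 0 0; 0 0 0 0 0 0 0; 0 0 0 0 0 0 0; 0 0 0 0 0 0 0; 0 0 0 0 0 0 0; 0 0 0 0 0 0 0"
}}

```text
time_s: 54.97
position: [0.5009, -0.1652, 0.0104]
tool_rot: [[-0.998, 0.063, 0.002], [0.063, 0.998, -0.001], [-0.002, -0.001, -1.0]]
ft_force: [-0.4, -0.7, 4.9]
grip_width: 0.0453
gripper_force: 62.2
```

{"fn": "servo_tool", "kwargs": {
  "deltas": "0 0 0 -20 0 0 0; 0 0 0 -25 0 0 0; 0 0 0 -25 0 0 0; 0 0 0 -25 0 0 0; 0 0 0 -25 0 0 0; 0 0 0 -10 0 0 0; 0 0 0 0 0 0 0; 0 0 0 0 0 0 0"
}}

```text
time_s: 55.63
position: [0.5003, -0.1648, 0.1394]
tool_rot: [[-0.998, 0.063, 0.0], [0.063, 0.998, -0.0], [-0.001, -0.0, -1.0]]
ft_force: [-0.3, -0.5, -2.0]
grip_width: 0.0455
gripper_force: 61.8
```

{"fn": "servo_tool", "kwargs": {
  "deltas": "0 7.3 27.8 0 0 0 0; 0 7.3 27.8 0 0 0 0; 0 7.3 27.8 0 0 0 0; 0 7.3 27.8 0 0 0 0; 0 7.3 27.8 0 0 0 0; 0 7.3 27.8 0 0 0 0; 0 7.3 27.8 0 0 0 0; 0 7.3 27.8 0 0 0 0"
}}

```text
time_s: 56.3
position: [0.4549, 0.0621, 0.1381]
tool_rot: [[-0.998, 0.063, -0.003], [0.063, 0.998, 0.0], [0.003, 0.0, -1.0]]
ft_force: [1.3, -0.1, -0.9]
grip_width: 0.0451
gripper_force: 61.9
```

{"fn": "servo_tool", "kwargs": {
  "deltas": "0 7.3 27.8 0 0 0 0; 0 7.3 27.8 0 0 0 0; 0 7.3 27.8 0 0 0 0; 0 7.3 27.8 0 0 0 0; 0 7.3 27.8 0 0 0 0; 0 7.3 27.8 0 0 0 0; 0 7.3 27.8 0 0 0 0; 0 7.3 27.8 0 0 0 0"
}}

```text
time_s: 56.97
position: [0.4106, 0.2875, 0.1379]
tool_rot: [[-0.998, 0.063, -0.003], [0.063, 0.998, -0.001], [0.002, -0.001, -1.0]]
ft_force: [0.5, -0.2, -1.0]
grip_width: 0.0451
gripper_force: 61.9
```

{"fn": "servo_tool", "kwargs": {
  "deltas": "0 7.3 27.8 0 0 0 0; 0 7.3 27.8 0 0 0 0; 0 0 0 0 0 0 0.12; 0 0 0 0 0 0 0.12; 0 0 0 0 0 0 0.12; 0 0 0 0 0 0 0.12; 0 0 0 0 0 0 0.12; 0 0 0 0 0 0 0.12"
}}

```text
time_s: 57.63
position: [0.4, 0.3424, 0.1377]
tool_rot: [[-0.705, 0.71, -0.003], [0.71, 0.705, -0.001], [0.001, -0.003, -1.0]]
ft_force: [0.5, 0.1, -0.5]
grip_width: 0.0451
gripper_force: 62.0
```

{"fn": "servo_tool", "kwargs": {
  "deltas": "0 0 0 0 0 0 0.12; 0 0 0 0 0 0 0.12; 0 0 0 0 0 0 0.12; 0 0 0 0 0 0 0.12; 0 0 0 0 0 0 0.12; 0 0 0 0 0 0 0.12; 0 0 0 0 0 0 0.12; 0 0 0 0 0 0 0.016"
}}

```text
time_s: 58.3
position: [0.4001, 0.3424, 0.1379]
tool_rot: [[0.073, 0.997, -0.002], [0.997, -0.073, -0.001], [-0.001, -0.002, -1.0]]
ft_force: [0.4, -0.1, -1.6]
grip_width: 0.045
gripper_force: 62.0
```

{"fn": "servo_tool", "kwargs": {
  "deltas": "0 0 0 0 0 0 0; 0 0 0 0 0 0 0; 0 0 0 0 0 0 0"
}}

```text
time_s: 58.55
position: [0.4005, 0.3427, 0.1389]
tool_rot: [[0.066, 0.998, -0.001], [0.998, -0.066, -0.0], [-0.0, -0.001, -1.0]]
ft_force: [-0.0, -0.2, -1.1]
grip_width: 0.0448
gripper_force: 62.0
```

```bash
python3 - <<'E'
from h import *
go(400.7,342.1,16,-4)
E
```

```text
at [400.5 342.7 138.9] phi -3.76 tilt [-0.0008 -0.0004] | shift [ -0.5   0.3 122.9] turn z rad 0.0042 t 58.55
```

{"fn": "servo_tool", "kwargs": {
  "deltas": "0 0 0 22 0 0 0; 0 0 0 26 0 0 0; 0 0 0 26 0 0 0; 0 0 0 22 0 0 0; 0 0 0 14 0 0 0; 0 0 0 9 0 0 0; 0 0 0 4 0 0 0; 0 0 0 1 0 0 0"
}}

```text
time_s: 59.22
position: [0.4002, 0.3425, 0.0163]
tool_rot: [[0.067, 0.998, -0.001], [0.998, -0.067, -0.001], [-0.001, -0.001, -1.0]]
ft_force: [-7.2, -4.6, 19.6]
grip_width: 0.0451
gripper_force: 64.5
```

{"fn": "servo_tool", "kwargs": {
  "deltas": "0 0 0 0 0 0 0; 0 0 0 0 0 0 0; 0 0 0 0 0 0 0; 1 0 0 0 0 0 0; 1 0 0 0 0 0 0; 1 0 0 0 0 0 0; 1 0 0 0 0 0 0; 1 0 0 0 0 0 0"
}}

```text
time_s: 59.88
position: [0.4008, 0.3428, 0.0154]
tool_rot: [[0.068, 0.998, 0.0], [0.998, -0.068, 0.0], [0.0, 0.0, -1.0]]
ft_force: [-0.7, 0.7, 0.1]
grip_width: 0.0854
gripper_force: 0.0
```

{"fn": "servo_tool", "kwargs": {
  "deltas": "1 0 0 -18 0 0 0; 1 0 0 -26 0 0 0; 1 0 0 -30 0 0 0; 1 0 0 -30 0 0 0; 1 0 0 -30 0 0 0; 1 -25 0 -10 0 0 0; 1 -28 0 0 0 0 0; 1 -28 0 0 0 0 0"
}}

```text
time_s: 60.55
position: [0.3951, 0.2613, 0.1601]
tool_rot: [[0.067, 0.998, 0.002], [0.998, -0.067, 0.001], [0.001, 0.002, -1.0]]
ft_force: [0.4, 1.0, -0.2]
grip_width: 0.0851
gripper_force: 0.0
```

{"fn": "servo_tool", "kwargs": {
  "deltas": "1 -28 0 0 0 0 0; 1 -28 0 0 0 0 0; 1 -28 0 0 0 0 0; 1 -28 0 0 0 0 0; 1 -28 0 0 0 0 0; 1 -28 0 0 0 0 0; 1 0 0 0 0 0 0; 1 0 0 0 0 0 0"
}}

```text
time_s: 61.22
position: [0.3839, 0.0935, 0.1594]
tool_rot: [[0.071, 0.997, 0.0], [0.997, -0.071, 0.0], [0.0, 0.0, -1.0]]
ft_force: [0.0, 0.4, 0.3]
grip_width: 0.0857
gripper_force: 0.0
```

```bash
python3 - <<'E'
from h import *
for n in("scene","side"):
    p=env.get_image(n);save(p,n+"9.png",s=1.4)
    W=cloud(p);m=p["depth"]>.1;Q=np.c_[W[m],p["img"][m]]
    for yr,z in(((-.25,.2),(.034,.046)),((.24,.45),(.04,.052)),((-.45,-.25),(.04,.052)),((-.02,.07),(.1,.12))):
        for r,q in blobs(Q,*z,(.33,.72),yr,minn=60): print(n,yr,np.round(r[0],1),np.round(r[1],1),round(r[2],1),len(q),np.median(q[:,2]).round(4))
print(env.observe()["position"],env.observe()["time_s"])
E
```

```text
scene (-0.25, 0.2) [ 635.8 -178.5] [38.2  4.7] 65.2 88 0.0404
scene (-0.25, 0.2) [683.2  27.8] [87.1 70.2] 78.3 210 0.041
scene (0.24, 0.45) [402.3 344. ] [124.1  51.7] 87.2 293 0.0446
scene (0.24, 0.45) [496.6 335.5] [121.3  52.8] 87.5 358 0.0447
scene (0.24, 0.45) [591.  328.7] [122.1  51.5] 86.0 422 0.0449
scene (-0.45, -0.25) [ 499.3 -335.6] [ 52.3 120.2] 0.6 776 0.0448
scene (-0.02, 0.07) [682.3  29. ] [55.2 25.9] 76.5 245 0.1082
side (-0.25, 0.2) [ 614.7 -192.5] [ 4.9 23.3] 64.1 66 0.0397
side (-0.25, 0.2) [679.2  27.1] [92.6 70.1] 78.6 250 0.0427
side (0.24, 0.45) [398.3 341.6] [124.2  46.3] 86.1 443 0.045
side (0.24, 0.45) [492.8 333.8] [123.4  45.8] 86.2 419 0.0449
side (0.24, 0.45) [588.3 325.9] [125.3  46.4] 86.1 394 0.0448
side (-0.45, -0.25) [ 496.  -337.9] [ 46.4 121.5] 0.7 2382 0.0451
side (-0.02, 0.07) [678.4  26.6] [56.2 24.1] 79.3 199 0.1084
[0.38382487 0.09477292 0.15937992] 61.3167
```

View pics/side9.png

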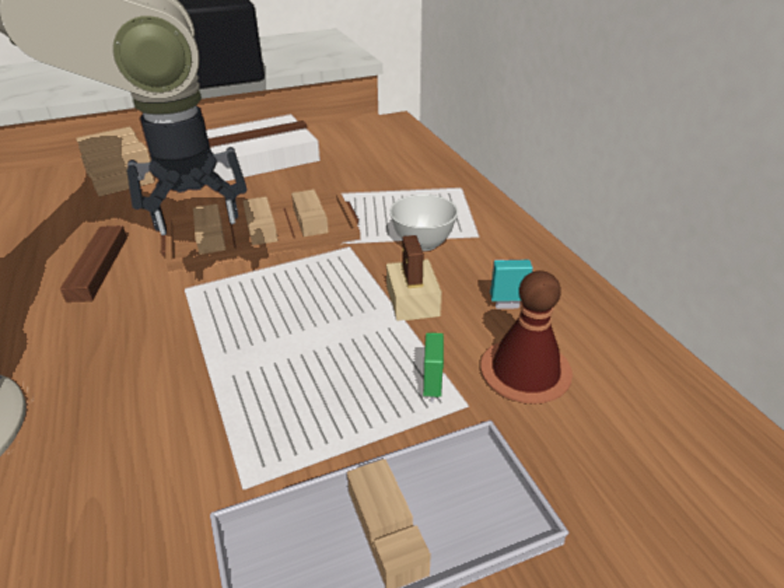

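The picture shows three blanks flat in the wooden tray at (208,228), (262,220) and (310,212), one flat in the steel tray at (388,520), and the gauge upright in its stand at (412,262). The bystanders look untouched and the robot is clear. Handing in.

```bash
python3 -c "
from rig import env
print(env.close_job())"
```

```text
the job is handed in; nothing more can be done
None
```

The job is handed in: the first blank's groove was too shallow and it lies in the sheet-steel tray, the second, third and fourth passed and lie in the wooden tray (all flat, groove up), and the gauge is back in its stand.

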